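# Get the socket from behind the jug and funnel

### The job

The green jug and the orange funnel are in the way on the fold-down flap: first move both, standing, onto the black rubber mat on the bench. With both off the flap, stand the bright aluminium socket upright in the white dish, and only after that put the jug back on the middle of its blue rectangular pad and the funnel back on the middle of its round yellow pad, standing as before. Leave the black socket and the grey wiper arm where they are and tip nothing over.

Things in the scene. Friction and masses are not known exactly. Their poses are not given: they have to be found in the camera images.
- flap: Fixed: aluminium flap folded down from a grey cabinet, forming a ledge. Origin on the bench top (z = 0) below the middle of the ledge; +x points into the cabinet, y along the ledge. The ledge's top is 50 mm above the origin; it reaches 113 mm to -x, 110 mm to +x (there the cabinet begins, 130 mm high above the bench) and 280 mm to each side. A 6 mm stay rod slants at each end (y = +-272 mm) from 112 mm above the bench at the cabinet down to the ledge.
- jug: Loose closed green plastic jug, about 0.3 to 0.6 kg. Origin at the centre of its underside, z up. Body 60 (x) by 90 (y) by 100 mm high, sloping shoulder up to a neck at 112 mm, then an upright cylindrical black cap, 36 mm in diameter, on the z axis from 122 to 156 mm height (the jug's top): grip the cap from above. A loop handle on its +y side reaches out to 72 mm from the origin, at 24 to 92 mm height. It starts on the middle of its blue pad.
- funnel: Loose orange plastic funnel standing mouth down, spout up, about 0.05 to 0.08 kg. Origin at the centre of its underside, z up. Cone 90 mm in diameter at the foot, narrowing to 24 mm at 56 mm height; straight spout 20 mm in diameter from there up to 110 mm (the top): grip the spout from above. A 13 mm hang tab stands out from the foot on -x. It starts on the middle of its yellow pad.
- alu_socket: Loose bright aluminium wrench socket (the one wanted), an upright cylinder 30 mm in diameter and 45 mm high, about 0.09 kg, standing on the ledge in the row behind (+x of) the jug and funnel. Origin at the centre of its underside, z up.
- black_socket: Loose black socket of the same shape and size (30 mm by 45 mm), also standing in the row behind: to be left alone. Origin at the centre of its underside.
- wiper_arm: Loose grey metal wiper arm, 380 mm long (along its y), 20 mm wide, 16 mm high, lying along the back of the ledge, behind the sockets: to be left alone. Origin at the middle of its underside.
- jug_pad: Fixed blue rectangular pad on the ledge, 90 (x) by 150 (y) by 3 mm, the jug's place. Origin at the centre of its underside; its top is 3 mm higher.
- funnel_pad: Fixed round yellow pad on the ledge, 110 mm in diameter, 3 mm thick, the funnel's place. Origin at the centre of its underside; its top is 3 mm higher.
- side_mat: Fixed black rubber mat flat on the bench, left or right of the middle, 150 (x) by 280 (y) by 3 mm: the side area, with room for jug and funnel next to each other along y. Origin at the centre of its underside; its top is 3 mm higher.
- dish: Fixed round white ceramic dish on the bench, on the other side from the mat, 132 mm across the rim, 24 mm high, wall 5 mm; flat inner floor about 104 mm across, 6 mm above the origin. Origin at the centre of its underside.
Things that resemble listed ones, but are neither listed nor needed, are in the scene too. Leave any pink or red look-alike of the alu_socket alone. Of the things that look like the funnel, the smaller one is meant.

How it is judged:
By the outcome, as a careful person would: the job done as asked, in the order asked, and still so for the second after the job is handed in, with the robot touching nothing.
It also fails if it takes over 144 s, if anything falls off the work surface, if the arm or the gripper's body presses on something with over 40 N, if the wrist force passes 120 N, or if a joint passes its speed limit or range.

### The arm

A 7-joint arm with a two-finger parallel gripper is mounted at the origin on the work surface. World frame = base frame: x ahead of the robot, y to its left, z up, the work surface at z = 0. Lengths are in m, angles in rad, forces in N, time in s.
With the tool pointing down it reaches from about 0.4 to 0.9 m from the base axis. Payload 5.6 kg.
Tool frame: the origin (TCP) lies midway between the tips of the shut fingers; the grasp point (between the pads) lies 19 mm behind it (manip.grip_depth is the z of the grasp point in the tool frame, in m); z points along the fingers, y is the line along which they close (so a half turn about z gives the same grasp; the last joint's range is limited). The gripper opens to 92 mm and grips with 3 to 60 N. Pads are 20 mm wide; open, the fingers measure 128 mm over their backs; the gripper's body (75 mm by 189 mm) begins 69 mm behind the grasp point.
Start: joints at [1.305, 0.468, -0.012, 1.603, 0.006, 1.071, -0.056], TCP at [0.144, -0.634, 0.18] pointing down, gripper open.
Joint ranges: [-2.53, 2.53], [-0.31, 2.02], [-1.57, 1.55], [0.28, 2.44], [-1.29, 4.43], [0.15, 1.84], [-2.92, 2.92]. Speed limits (rad/s): [2.57, 2.57, 3.14, 3.14, 3.14, 3.14, 3.14].

### API

Orientations are given as a rotation vector (axis times angle).
In Python, from cell import telemetry, vision, manip gives the robot as it stands.
- The arm moves only by the tool jog_arm, never from a script. Its argument "targets" is a list of rows, each a list of 7 numbers: the shift along the tool's x, y, z each as a share of 0.12 m, from -1 to 1, then the turn, a rotation vector about the tool's x, y, z each as a share of pi rad, from -1 to 1, then the gripper's target within -1 to 1 (fully open at 1, half-way at 0, shut at -1). In form: [[dx, dy, dz, ax, ay, az, gripper], ...]. A call has 1 to 5 rows; each row is the pose to reach, as a shift and turn from the pose commanded when the call began, along the tool's axes at that moment, turning the shorter way round; what a row does not reach only later rows make up. A row lasts 1/10 s, in which the tool goes at most 50 mm and 8.59 degrees, less where a joint would pass 70% of its speed; a pose out of reach is approached as far as the arm can. A call with a number of a shift or a turn outside -1 to 1 is refused whole. A call with a gripper value outside its range is refused whole. The fingers move at their own pace and stop on an object; the grip force is fixed at half the most. Time passes only in rows, so rows that repeat a pose let the fingers close. It gives the time, the measured TCP pose, the force, the opening and the grip force at its end, in the units of the state.
- telemetry.observe(): the state, without advancing time (a new reading comes with each control period).
- vision.get_image(name): name is "scene" or "side" or "wrist"; returns the picture (384x512x3 uint8, red, green, blue); there is no depth.
- vision.get_calibration(name): a dict with "fx", "fy", "cx", "cy" (pixels), "D" ([k1, k2, p1, p2, k3] as OpenCV has them; the pictures are not rectified), "R" (3x3) and "t" (3): a world point X has camera coordinates R X + t. Camera axes: x right, y down, z forward; pixel columns grow to the right and rows downward; lengths in m; the calibration is good to about 2 mm. A picture is of the moment at which its call begins: read the wrist's pose just before it. get_calibration takes no time and is no camera call; for the wrist camera it gives the pose at the moment of the call.
- manip.sign_off(): hands the job in; it is judged then, once.
Trained networks look in the newest picture that a camera, given by its name, has taken for a name from the list of things; names that differ only in an ending like _2 or _b are one class to them, and where a whole thing is asked for, a point or a joint stands for the part that bears it (a point fixed in the world has none). Each returns a list of dicts, best first, with "score" (0 to 1); they miss things now and then, are a little off and sometimes report something else, mostly with a low value. They report only what shows in the picture. A call takes as long as a camera call. They do not tell look-alikes from the thing itself.
- vision.boxes_of(camera, name): "extent" ([left, top, right, bottom] in pixels, round what is visible of it).
- vision.regions_of(camera, name): "mask" (384x512 bool, what is visible of it) and "extent" ([left, top, right, bottom] in pixels, round what is visible of it).
- vision.landmark_of(camera, name): "location" ([row, column] in pixels: a listed point, or the origin of a listed thing).
The state is a dict: "time_s": time; "joints": joint angles; "dq": joint speeds; "joint_efforts": joint torques, N m; "ee_pos": TCP position; "ee_rot": TCP orientation; "wrist_force": force on the tool from outside, world axes, zero at the start; "moment": the same for the moment, N m; "opening": opening from 0.0 (shut) to 1.0 (fully open); "grip_force": force on a finger pad.
Only numpy, scipy, OpenCV 4.12 (cv2) and the standard library are available. Lean on these libraries where they do the work, as an engineer would, in place of code of your own. Each camera call takes 0.05 s, during which the arm holds its last target. There are 200 camera calls.

## Working session

There is one attempt and no reset: what is moved stays moved. The work goes in short steps, Python scripts to look and compute and a tool call to move; the robot and the scene stay as the last step left them, time stands still between calls to the robot, and variables do not carry over. Pictures are saved under pics/ and viewed, at most 14 in all, crops included, and the job is handed in when it is done.

Besides the shell and the picture viewer there is one more tool, called by a JSON object that holds its "op" and its "data", one argument or row to a line. jog_arm: Moves the arm, as the interface text tells. Shift numbers are shares of 0.12 m and turn numbers shares of pi rad, none past 1 either way. Its arguments: {"type":"object","properties":{"targets":{"type":"array","items":{"type":"array","items":{"type":"number"}}}},"required":["targets"]}

```bash
mkdir -p pics; ls
python3 - <<'E'
from cell import telemetry, vision, manip
import cv2,numpy as np
print(telemetry.observe(), manip.grip_depth)
ims=[]
for c in ["scene","side"]:
    im=vision.get_image(c); cv2.imwrite(f"pics/{c}0.png",cv2.resize(im[:,:,::-1],(800,600),interpolation=cv2.INTER_CUBIC))
    k=vision.get_calibration(c); print(c,{a:np.round(b,4).tolist() for a,b in k.items()})
    for n in ["jug","funnel","alu_socket","black_socket","jug_pad","funnel_pad","side_mat","dish","wiper_arm","flap"]:
        print(n,[(np.round(d["score"],2),np.round(d["location"]).tolist()) for d in vision.landmark_of(c,n)][:4])
E
```

```text
pics
{'time_s': 0.0, 'joints': array([ 1.30501398,  0.46836527, -0.01158434,  1.6036003 ,  0.00597985,
        1.07143575, -0.05631325]), 'dq': array([ 7.81627663e-05, -1.08326189e-03,  6.56728040e-04, -1.22601016e-03,
        9.78327212e-04,  8.46382265e-04, -1.05878338e-03]), 'joint_efforts': array([-7.47489285e-04, -5.20579290e+01, -1.26986121e-02, -2.43745118e+01,
       -5.65367157e-02,  1.71834952e-02,  1.81418586e-04]), 'ee_pos': array([ 0.1433926 , -0.63332371,  0.17885779]), 'ee_rot': array([-3.12040447e+00, -3.48866792e-01,  4.88216319e-04]), 'wrist_force': array([-0.07524409, -0.48280435,  0.77347152]), 'moment': array([-0.00796987, -0.01037177,  0.00541373]), 'grip_force': 0.0, 'opening': 0.9960150585836638} -0.0187
scene {'fx': 365.7566, 'fy': 365.7566, 'cx': 252.659, 'cy': 196.4801, 'D': [-0.0186, 0.0, 0.0, 0.0, 0.0], 'R': [[-0.5679, 0.823, -0.0093], [0.6686, 0.4547, -0.5884], [-0.48, -0.3404, -0.8085]], 't': [0.2557, -0.347, 1.3422]}
jug [(np.float64(0.69), [190.0, 207.0])]
funnel [(np.float64(0.79), [219.0, 260.0]), (np.float64(0.66), [269.0, 377.0])]
alu_socket [(np.
[... 657 characters left out ...]
4734, 0.0179], [-0.3828, 0.6889, -0.6155], [0.2791, -0.5489, -0.788]], 't': [0.5224, 0.1894, 0.9435]}
jug []
funnel [(np.float64(0.89), [338.0, 187.0]), (np.float64(0.57), [192.0, 232.0])]
alu_socket [(np.float64(0.78), [205.0, 312.0]), (np.float64(0.71), [240.0, 276.0]), (np.float64(0.56), [174.0, 210.0])]
black_socket [(np.float64(0.78), [132.0, 243.0])]
jug_pad [(np.float64(0.81), [144.0, 267.0])]
funnel_pad [(np.float64(0.61), [198.0, 238.0])]
side_mat [(np.float64(0.79), [140.0, 362.0])]
dish [(np.float64(0.74), [146.0, 270.0]), (np.float64(0.72), [295.0, 274.0])]
wiper_arm [(np.float64(0.74), [157.0, 202.0]), (np.float64(0.18), [195.0, 235.0])]
flap [(np.float64(0.92), [174.0, 236.0])]
```

View pics/scene0.png

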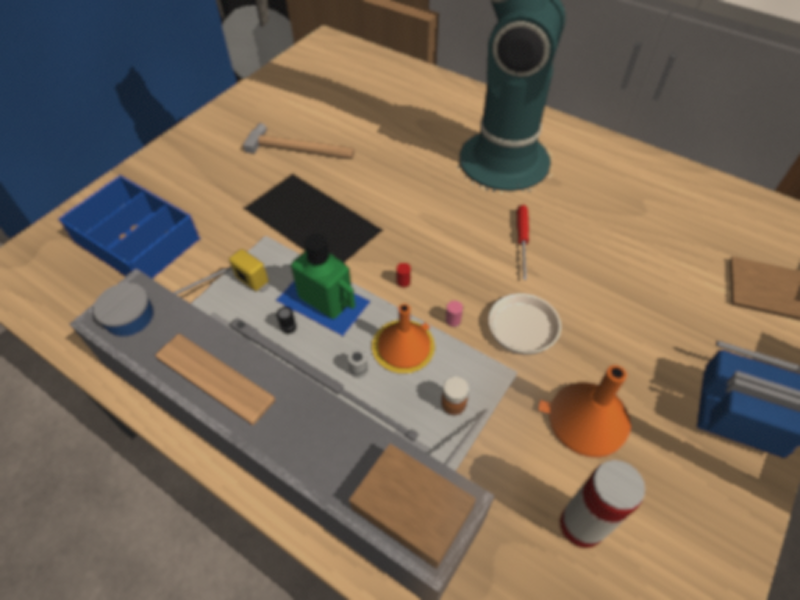

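View pics/side0.png

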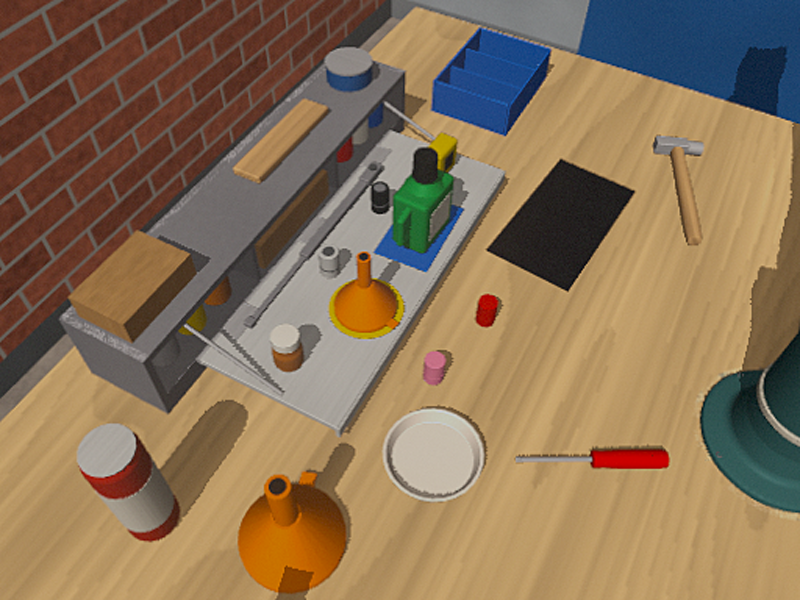

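The scene view (800x600 pixels) shows the jug at (320,285), small funnel (404,345), alu socket (357,362), black socket (287,320), mat (313,215) and dish (523,322). Two things look like funnels: the one at (404,345) on the yellow pad is smaller and is the one meant, while (595,410) is the big decoy. Socket candidates are bright (357,362), black (287,320), red (403,275) and pink (455,313); I want the bright one. Next I'll measure positions and crop to confirm.

```bash
cat > h.py <<'E'
from cell import telemetry, vision, manip
import cv2,numpy as np
from scipy.spatial.transform import Rotation as Ro
def back(c,uv,z,k=None):
    k=k or vision.get_calibration(c)
    K=np.array([[k["fx"],0,k["cx"]],[0,k["fy"],k["cy"]],[0,0,1]])
    uv=np.asarray(uv,float).reshape(-1,1,2)
    n=cv2.undistortPoints(uv,K,np.array(k["D"])).reshape(-1,2)
    R=np.array(k["R"]);C=-R.T@np.array(k["t"])
    d=np.c_[n,np.ones(len(n))]@R
    return C[:2]+d[:,:2]*((z-C[2])/d[:,2])[:,None]
def maskpts(m):
    cs,_=cv2.findContours(m.astype(np.uint8),cv2.RETR_EXTERNAL,cv2.CHAIN_APPROX_NONE)
    return max(cs,key=cv2.contourArea).reshape(-1,2).astype(float)
E
python3 - <<'E'
from h import *
Z=dict(side_mat=.003,jug_pad=.053,funnel_pad=.053,dish=.024,alu_socket=.0725,black_socket=.0725,flap=.05)
for c in ["scene","side"]:
    im=vision.get_image(c)
    for n,z in Z.items():
        for d in vision.regions_of(c,n)[:4]:
            if d["mask"].sum()<20: continue
            p=back(c,maskpts(d["mask"]),z)
            r=cv2.minAreaRect((p*1000).astype(np.float32))
            e=d["extent"]; ctr=back(c,[[(e[0]+e[2])/2,(e[1]+e[3])/2]],z)[0]
            print(c,n,round(d["score"],2),"px",np.round(e),"rect",np.round(r[0]),np.round(r[1]),round(r[2],1),"ectr",np.round(ctr,3))
    for n in ["jug","funnel"]:
        for d in vision.regions_of(c,n)[:2]:
            m=d["mask"]; e=d["extent"]
            print(c,n,round(d["score"],2),np.round(e), m.sum())
            # spout/cap: top rows
            ys,xs=np.nonzero(m); t=ys.min()
            if n=="jug":
                dark=(im.max(2)<60); l,tp,rr,b=[int(v) for v in e]
                sub=np.zeros_like(m);sub[max(0,tp-3):tp+int((b-tp)*.4),l:rr]=1
                q=np.argwhere(dark&sub)[:,::-1]
                if len(q): print(" cap px",q.mean(0),len(q),q.min(0),q.max(0),back(c,[q.mean(0)],.053+.139))
s=vision.get_image("scene")[130:260,150:350]; d=vision.get_image("side")[80:250,150:350]
a=cv2.resize(s,(800,520),interpolation=cv2.INTER_CUBIC)
cv2.imwrite("pics/crop1.png",a[:,:,::-1])
E
```

```text
scene side_mat 0.89 px [156. 113. 240. 169.] rect [ 405. -253.] [286. 153.] 86.1 ectr [ 0.412 -0.248]
scene jug_pad 0.88 px [183. 183. 233. 215.] rect [591. -64.] [ 85. 147.] 4.3 ectr [ 0.607 -0.044]
scene jug_pad 0.54 px [314. 190. 359. 227.] rect [428. 262.] [127. 125.] 34.2 ectr [0.432 0.268]
scene jug_pad 0.16 px [186. 151. 227. 203.] rect [ 547. -108.] [198. 111.] 69.0 ectr [ 0.546 -0.098]
scene funnel_pad 0.54 px [238. 208. 278. 238.] rect [600. 116.] [ 83. 107.] 19.1 ectr [0.593 0.117]
scene dish 0.74 px [314. 190. 359. 228.] rect [407. 258.] [131. 129.] 34.2 ectr [0.413 0.263]
scene alu_socket 0.53 px [220. 226. 233. 244.] rect [670.  76.] [54. 31.] 36.3 ectr [0.677 0.076]
scene alu_socket 0.5 px [284. 192. 294. 208.] rect [494. 153.] [51. 24.] 30.8 ectr [0.494 0.152]
scene black_socket 0.55 px [174. 197. 192. 213.] rect [669. -79.] [60. 30.] 51.8 ectr [ 0.669 -0.077]
scene black_socket 0.22 px [150. 204. 268. 282.] rect [724. -15.] [272.  22.] 89.9 ectr [0.72  0.055]
scene flap 0.9 px [ 46. 152. 334. 384.] rect [713. -23.] [382. 789.] 0.3 ectr [0.794 0.05 ]
scene jug 0.94 [1
[... 585 characters left out ...]
1]
side alu_socket 0.79 px [274. 228. 284. 247.] rect [452. 169.] [24. 48.] 19.2 ectr [0.447 0.172]
side alu_socket 0.69 px [203. 158. 217. 178.] rect [672.  75.] [33. 65.] 32.4 ectr [0.67 0.08]
side alu_socket 0.65 px [307. 188. 318. 211.] rect [430.  45.] [30. 60.] 16.9 ectr [0.424 0.049]
side black_socket 0.81 px [236. 114. 246. 140.] rect [673. -79.] [28. 72.] 29.7 ectr [ 0.673 -0.074]
side flap 0.83 px [ 39.  28. 320. 283.] rect [752. -40.] [470. 853.] 0.5 ectr [0.767 0.066]
side jug 0.7 [251.  94. 290. 163.] 1846
 cap px [273.5        105.70555556] 360 [264  95] [289 120] [[ 0.58217171 -0.05922342]]
side funnel 0.78 [215. 158. 253. 211.] 1225
side funnel 0.66 [155. 299. 220. 384.] 4023
```

View pics/crop1.png

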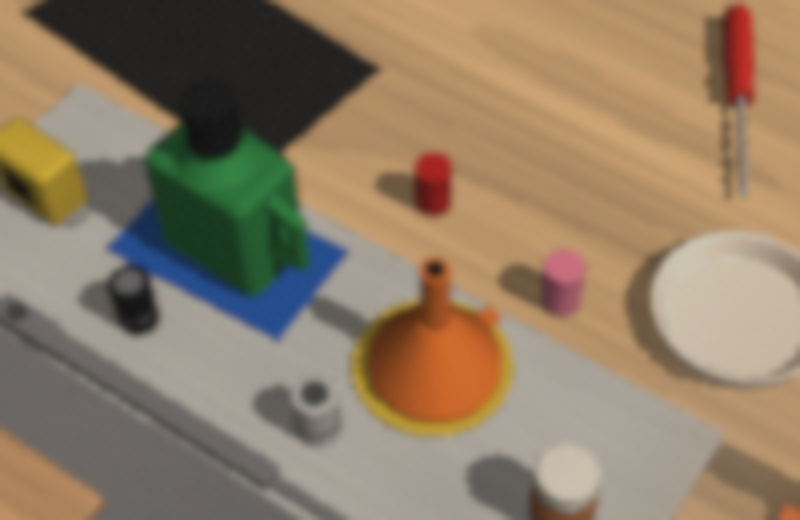

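The enlarged crop confirms it: the bright aluminium socket is at crop (315,405), which is full-frame (229,231), or world about (0.672, 0.076). Red and pink stand in front of the ledge and black is at (133,295). Next I'll refine the pad, spout and cap positions by colour.

```bash
cat > m.py <<'E'
from h import *
def hsv(c):
    im=vision.get_image(c); return im,cv2.cvtColor(im,cv2.COLOR_RGB2HSV)
def inbox(m,e):
    o=np.zeros_like(m); l,t,r,b=e; o[t:b,l:r]=m[t:b,l:r]; return o
def big(m):
    n,l,s,_=cv2.connectedComponentsWithStats(m.astype(np.uint8)); return l==1+np.argmax(s[1:,4])
def circ(p):
    A=np.c_[2*p,np.ones(len(p))]; s=np.linalg.lstsq(A,(p**2).sum(1),rcond=None)[0]
    return s[:2],np.sqrt(s[2]+s[:2]@s[:2])
E
python3 - <<'E'
from m import *
B={"scene":dict(blue=(165,170,245,225),yel=(230,195,290,245),cap=(190,145,220,180),sp=(250,190,270,208)),
   "side":dict(blue=(235,120,300,180),yel=(205,165,265,220),cap=(258,90,285,122),sp=(225,155,240,178))}
for c in B:
    im,h=hsv(c); H,S,V=[h[...,i].astype(int) for i in range(3)]
    b=big(inbox((H>100)&(H<125)&(S>120),B[c]["blue"]))
    p=back(c,np.argwhere(b)[:,::-1],.053); r=cv2.minAreaRect((p*1000).astype(np.float32)); print(c,"blue",np.round(r[0],1),np.round(r[1]),round(r[2],1))
    y=inbox((H>20)&(H<35)&(S>120),B[c]["yel"]); p=back(c,np.argwhere(y)[:,::-1],.053)
    hull=cv2.convexHull((p*1000).astype(np.float32)).reshape(-1,2); print("yel",circ(hull),cv2.minEnclosingCircle(hull))
    k=big(inbox(V<75,B[c]["cap"])); q=np.argwhere(k)[:,::-1]; print("cap",q.min(0),q.max(0),back(c,[(q.min(0)+q.max(0))/2],.053+.139))
    o=big(inbox((H>3)&(H<20)&(S>140),B[c]["sp"])|inbox(V<60,B[c]["sp"])); q=np.argwhere(o)[:,::-1]
    top=q[q[:,1]<=q[:,1].min()+4]; print("spout",q.min(0),q.max(0),"toprim",back(c,[[top[:,0].mean(),q[:,1].min()+2.5]],.163))
R=Ro.from_rotvec(telemetry.observe()["ee_rot"]).as_matrix();print(np.round(R,4))
E
```

```text
scene blue [591.1 -62.4] [ 83. 145.] 4.3
yel (array([587.84235427, 111.99376852]), np.float64(52.66286218098811)) ((587.3331909179688, 111.20801544189453), 53.52058792114258)
cap [190 145] [219 170] [[ 0.57900496 -0.05768709]]
spout [252 194] [267 207] toprim [[0.58530557 0.113423  ]]
side blue [590.2 -62.9] [ 89. 150.] 2.7
yel (array([587.95140321, 111.38321579]), np.float64(54.537570877776794)) ((587.4501342773438, 110.99819946289062), 55.4231071472168)
cap [263  95] [284 117] [[ 0.58173006 -0.05834763]]
spout [228 161] [236 177] toprim [[0.58959987 0.11166376]]
[[ 9.753e-01  2.209e-01 -0.000e+00]
 [ 2.209e-01 -9.753e-01 -1.000e-04]
 [-0.000e+00  1.000e-04 -1.000e+00]]
```

{"op": "jog_arm", "data": {
  "targets": [
    [0,0,-0.33,0,0,0.035,1],
    [0,0,-0.667,0,0,0.0708,1],
    [0,0,-0.667,0,0,0.0708,1]
  ]
}}

```text
time_s: 2.6
ee_pos: [0.1444, -0.6373, 0.2664]
ee_rot: [3.131, -0.003, 0.004]
wrist_force: [-0.3, -0.9, -0.1]
opening: 1.003
grip_force: 0.0
```

{"op": "jog_arm", "data": {
  "targets": [
    [0.25,-0.32,0,0,0,0,1],
    [0.5,-0.64,0,0,0,0,1],
    [0.743,-0.953,0,0,0,0,1],
    [0.743,-0.953,0,0,0,0,1]
  ]
}}

```text
time_s: 3.0
ee_pos: [0.2385, -0.5142, 0.2599]
ee_rot: [-3.139, -0.018, -0.004]
wrist_force: [0.2, -0.5, 0.6]
opening: 1.003
grip_force: 0.0
```

{"op": "jog_arm", "data": {
  "targets": [
    [0.25,-0.32,0,0,0,0,1],
    [0.5,-0.64,0,0,0,0,1],
    [0.743,-0.953,0,0,0,0,1],
    [0.743,-0.953,0,0,0,0,1]
  ]
}}

```text
time_s: 3.4
ee_pos: [0.3263, -0.4, 0.2599]
ee_rot: [-3.14, -0.017, -0.003]
wrist_force: [0.7, -0.1, 0.2]
opening: 0.999
grip_force: 0.0
```

{"op": "jog_arm", "data": {
  "targets": [
    [0.25,-0.32,0,0,0,0,1],
    [0.5,-0.64,0,0,0,0,1],
    [0.743,-0.953,0,0,0,0,1],
    [0.743,-0.953,0,0,0,0,1]
  ]
}}

```text
time_s: 3.8
ee_pos: [0.4147, -0.2858, 0.2599]
ee_rot: [-3.14, -0.016, -0.003]
wrist_force: [-0.4, 0.0, 0.4]
opening: 0.997
grip_force: 0.0
```

{"op": "jog_arm", "data": {
  "targets": [
    [0.25,-0.32,0,0,0,0,1],
    [0.5,-0.64,0,0,0,0,1],
    [0.743,-0.953,0,0,0,0,1],
    [0.743,-0.953,0,0,0,0,1]
  ]
}}

```text
time_s: 4.2
ee_pos: [0.5032, -0.1714, 0.2596]
ee_rot: [-3.139, -0.015, -0.003]
wrist_force: [0.2, -0.0, 0.3]
opening: 0.995
grip_force: 0.0
```

{"op": "jog_arm", "data": {
  "targets": [
    [0.25,-0.32,0,0,0,0,1],
    [0.5,-0.64,0,0,0,0,1],
    [0.71,-0.9,0,0,0,0,1],
    [0.71,-0.9,0,0,0,0,1],
    [0.71,-0.9,0,0,0,0,1]
  ]
}}

```text
time_s: 4.7
ee_pos: [0.5851, -0.07, 0.259]
ee_rot: [3.141, 0.0, -0.002]
wrist_force: [-0.5, -0.6, -0.0]
opening: 1.0
grip_force: 0.0
```

Run:
```python
from m import *
print(telemetry.observe()["ee_pos"]); k=vision.get_calibration("wrist")
print(np.round(-np.array(k["R"]).T@k["t"],3), np.round(k["R"],2).tolist(),k["fx"])
im=vision.get_image("wrist"); cv2.imwrite("pics/w1.png",im[:,:,::-1])
```

```text
[ 0.58505686 -0.07001081  0.25896207]
[ 0.668 -0.071  0.464] [[0.0, -1.0, -0.0], [-0.96, -0.0, 0.29], [-0.29, -0.0, -0.96]] 266.52508598312363
```

View pics/w1.png

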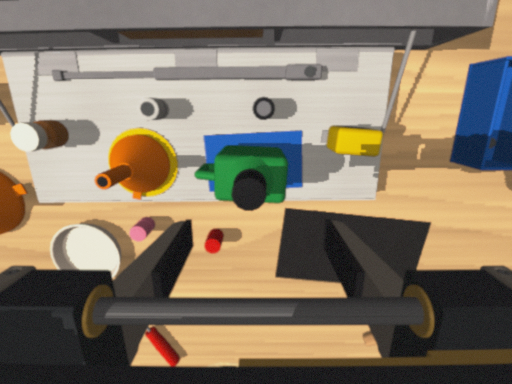

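Wrist view: jug cap at (250,190), funnel spout tip (104,180), alu socket (153,108), black socket (264,107), mat (352,245), dish (86,252).

Run:
```python
from m import *
c="wrist"; im,h=hsv(c); H,S,V=[h[...,i].astype(int) for i in range(3)]
k=big(inbox(V<60,(225,165,275,215))); q=np.argwhere(k)[:,::-1]
(ct,r)=cv2.minEnclosingCircle(q.astype(np.float32)); print("cap",ct,r,q.min(0),q.max(0),"at top",back(c,[ct],.209),"mid",back(c,[ct],.192))
b=big(inbox((H>100)&(H<125)&(S>120),(195,120,312,200))); p=back(c,np.argwhere(b)[:,::-1],.053); r=cv2.minAreaRect((p*1000).astype(np.float32)); print("blue",np.round(r[0],1),np.round(r[1]),round(r[2],1))
m=big(inbox(V<60,(275,205,432,290)));p=back(c,np.argwhere(m)[:,::-1],.003); r=cv2.minAreaRect((p*1000).astype(np.float32)); print("mat(partial)",np.round(r[0],1),np.round(r[1]),round(r[2],1))
y=inbox((H>20)&(H<35)&(S>120),(95,120,190,205)); p=back(c,np.argwhere(y)[:,::-1],.053); print("yel",circ(cv2.convexHull((p*1000).astype(np.float32)).reshape(-1,2)))
print("spout top",back(c,[[102,181]],.163))
print("alu top",back(c,[[150,108]],.095),"mid",back(c,[[153,108]],.0725),"blk",back(c,[[264,106]],.095))
print("tab px",back(c,[[138,195]],.056),"ledge front",back(c,[[40,202],[376,198]],.05),"handle",back(c,[[200,172]],.12))
for n in ["alu_socket","dish"]: print(n,[(round(d["score"],2),np.round(d["extent"])) for d in vision.boxes_of(c,n)])
```

```text
cap (248.15354919433594, 188.53936767578125) 20.131549835205078 [231 169] [265 208] at top [[ 0.59119888 -0.06253226]] mid [[ 0.58614918 -0.06189303]]
blue [589.7 -64.5] [ 88. 147.] 2.5
mat(partial) [ 394.  -275.2] [323. 163.] 83.9
yel (array([586.9559832 , 109.48981885]), np.float64(54.11548509431157))
spout top [[0.58721804 0.11086934]]
alu top [[0.66925941 0.07074431]] mid [[0.6693716  0.07520601]] blk [[ 0.67114087 -0.08063511]]
tab px [[0.53532593 0.12124486]] ledge front [[ 0.52149071  0.29054554]
 [ 0.5272276  -0.26652396]] handle [[0.58774578 0.00422932]]
alu_socket [(0.86, array([137.,  96., 165., 120.])), (0.69, array([129., 217., 155., 243.])), (0.64, array([204., 227., 224., 254.]))]
dish [(0.73, array([196., 147., 288., 212.])), (0.66, array([ 51., 224., 120., 273.]))]
```

{"op": "jog_arm", "data": {
  "targets": [
    [0.042,-0.06,0,0,0,0,1],
    [0.042,-0.06,0.2,0,0,0,1],
    [0.042,-0.06,0.4,0,0,0,1],
    [0.042,-0.06,0.6,0,0,0,1],
    [0.042,-0.06,0.69,0,0,0,1]
  ]
}}

```text
time_s: 5.4
ee_pos: [0.5891, -0.0613, 0.175]
ee_rot: [-3.141, 0.0, 0.005]
wrist_force: [-0.6, 0.1, 0.1]
opening: 1.005
grip_force: 0.0
```

{"op": "jog_arm", "data": {
  "targets": [
    [0,0,0,0,0,0,1],
    [0,0,0,0,0,0,-1],
    [0,0,0,0,0,0,-1],
    [0,0,0,0,0,0,-1],
    [0,0,0,0,0,0,-1]
  ]
}}

```text
time_s: 5.9
ee_pos: [0.5907, -0.0613, 0.1778]
ee_rot: [3.141, 0.0, 0.002]
wrist_force: [1.1, -0.4, -0.5]
opening: 0.673
grip_force: 0.0
```

{"op": "jog_arm", "data": {
  "targets": [
    [0,0,0,0,0,0,-1],
    [0,0,0,0,0,0,-1],
    [0,0,0,0,0,0,-1],
    [0,0,0,0,0,0,-1],
    [0,0,0,0,0,0,-1]
  ]
}}

```text
time_s: 6.4
ee_pos: [0.5903, -0.0612, 0.1769]
ee_rot: [3.142, 0.0, -0.0]
wrist_force: [0.3, 0.2, 0.2]
opening: 0.237
grip_force: 0.0
```

Run:
```python
from m import *
print(telemetry.observe())
a=vision.get_image("side")[60:240,150:390]; b=vision.get_image("wrist")
im=np.vstack([cv2.resize(a,(400,300)),cv2.resize(b,(400,300))])
cv2.imwrite("pics/x1.png",im[:,:,::-1])
```

```text
{'time_s': 6.4, 'joints': array([ 0.33729481,  0.40936544, -0.37472921,  1.72962061,  0.17030144,
        1.03475313, -1.66711182]), 'dq': array([-1.11158193e-03,  7.61611823e-05,  9.32971135e-04, -7.45232265e-04,
       -2.52776726e-03, -2.08307497e-03, -1.48969884e-03]), 'joint_efforts': array([ 1.95206274e-03, -4.63122690e+01, -3.87995839e+00, -2.36450028e+01,
        4.29409265e-03, -7.58158159e-02, -1.57159457e-04]), 'ee_pos': array([ 0.59027982, -0.06118592,  0.17694801]), 'ee_rot': array([ 3.14156995e+00,  4.53770313e-04, -1.73018868e-04]), 'wrist_force': array([0.31643085, 0.21464931, 0.22462655]), 'moment': array([ 0.01595173, -0.0186297 , -0.03085917]), 'grip_force': 0.0, 'opening': 0.23712972933448662}
```

View pics/x1.png

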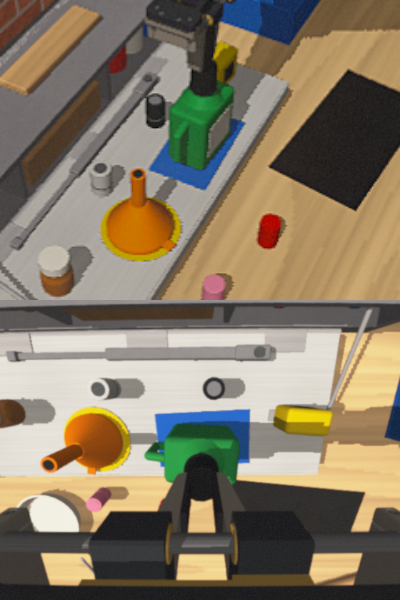

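The jug stands upright at about (200,450) in the lower panel, with the fingers on either side of the cap. The opening reading may not be linear, so I'll let it close further.

{"op": "jog_arm", "data": {
  "targets": [
    [0,0,0,0,0,0,-1],
    [0,0,0,0,0,0,-1],
    [0,0,0,0,0,0,-1]
  ]
}}

```text
time_s: 6.8
ee_pos: [0.5903, -0.0612, 0.177]
ee_rot: [3.142, 0.0, -0.0]
wrist_force: [0.0, -0.6, 0.4]
opening: 0.003
grip_force: 0.0
```

Run:
```python
from m import *
a=vision.get_image("side")[60:180,200:320]; b=vision.get_image("wrist")[130:380,100:400]; s=vision.get_image("scene")[90:230,130:290]
im=np.hstack([cv2.resize(a,(400,400),interpolation=3),cv2.resize(b,(400,400))])
cv2.imwrite("pics/x2.png",np.vstack([im])[:,:,::-1])
```

```text
(no output)
```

View pics/x2.png

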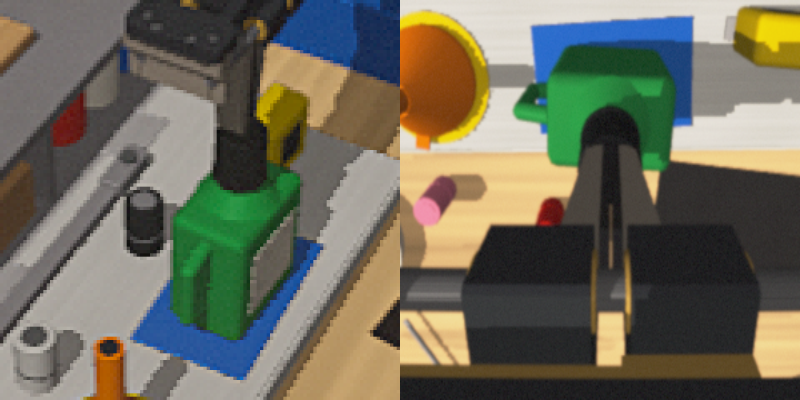

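The fingers shut on nothing and seem to end at the cap top, around side pixel (272,100). I'll check the heights by projection.

Run:
```python
from m import *
for c in ["side","scene","wrist"]:
    k=vision.get_calibration(c);K=np.array([[k["fx"],0,k["cx"]],[0,k["fy"],k["cy"]],[0,0,1]])
    P=np.array([[.59,-.0615,z] for z in (.053,.153,.177,.209,.24)])
    print(c,np.round(cv2.projectPoints(P,cv2.Rodrigues(np.array(k["R"]))[0],np.array(k["t"]),K,np.array(k["D"]))[0].reshape(-1,2)).tolist())
o=telemetry.observe();print(o["ee_pos"],o["ee_rot"],o["wrist_force"],o["joints"])
```

```text
side [[268.0, 147.0], [270.0, 117.0], [271.0, 109.0], [271.0, 98.0], [272.0, 87.0]]
scene [[207.0, 192.0], [202.0, 170.0], [201.0, 163.0], [200.0, 155.0], [198.0, 146.0]]
wrist [[258.0, 177.0], [257.0, 204.0], [257.0, 214.0], [257.0, 231.0], [257.0, 253.0]]
[ 0.59031726 -0.06117313  0.17701898] [3.14155868e+00 4.59327726e-04 1.04999960e-04] [ 0.37052768 -0.27517538 -0.04941237] [ 0.33731933  0.40924892 -0.37477759  1.72961936  0.17029753  1.03469309
 -1.66712597]
```

Run:
```python
from m import *
b=vision.get_image("wrist")[180:280,207:307]; s=vision.get_image("scene")[125:205,165:245]
im=np.hstack([cv2.resize(b,(400,400),interpolation=cv2.INTER_NEAREST),cv2.resize(s,(400,400),interpolation=cv2.INTER_NEAREST)]).astype(float)
im=255*(im/255)**.45
cv2.imwrite("pics/x3.png",im[:,:,::-1].astype(np.uint8))
```

```text
(no output)
```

View pics/x3.png

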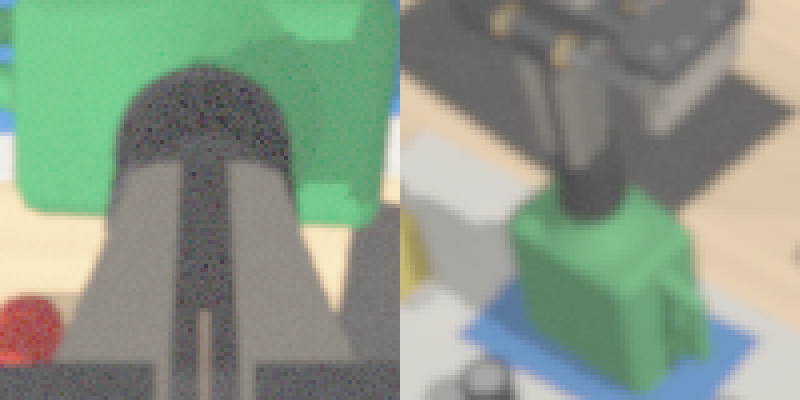

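The fingers shut right at cap-top height. Their image position suggests the real tips sit about 30 mm above the reported TCP. I'll open and descend in small, force-checked steps to a height that is safe under either reading, then close again.

{"op": "jog_arm", "data": {
  "targets": [
    [0,0,0,0,0,0,1],
    [0,0,0,0,0,0,1],
    [0,0,0,0,0,0,1],
    [0,0,0,0,0,0,1],
    [0,0,0,0,0,0,1]
  ]
}}

```text
time_s: 7.55
ee_pos: [0.5903, -0.0612, 0.177]
ee_rot: [3.142, 0.0, -0.0]
wrist_force: [0.3, 0.5, -0.2]
opening: 0.418
grip_force: 0.0
```

{"op": "jog_arm", "data": {
  "targets": [
    [0,0,0,0,0,0,1],
    [0,0,0,0,0,0,1],
    [0,0,0,0,0,0,1],
    [0,0,0,0,0,0,1],
    [0,0,0,0,0,0,1]
  ]
}}

```text
time_s: 8.05
ee_pos: [0.5903, -0.0612, 0.177]
ee_rot: [3.142, 0.0, -0.0]
wrist_force: [0.7, 0.3, 0.5]
opening: 0.856
grip_force: 0.0
```

{"op": "jog_arm", "data": {
  "targets": [
    [0,0,0.05,0,0,0,1],
    [0,0,0.1,0,0,0,1],
    [0,0,0.15,0,0,0,1],
    [0,0,0.15,0,0,0,1]
  ]
}}

```text
time_s: 8.45
ee_pos: [0.5894, -0.0612, 0.1576]
ee_rot: [-3.141, -0.0, 0.004]
wrist_force: [-0.5, -0.3, -0.4]
opening: 1.0
grip_force: 0.0
```

Run:
```python
from m import *
b=vision.get_image("wrist"); s=vision.get_image("side")[40:190,180:330]
im=np.hstack([cv2.resize(b,(450,400)),cv2.resize(s,(350,400),interpolation=3)]).astype(float)
im=255*(im/255)**.5
cv2.imwrite("pics/x4.png",im[:,:,::-1].astype(np.uint8))
```

```text
(no output)
```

View pics/x4.png

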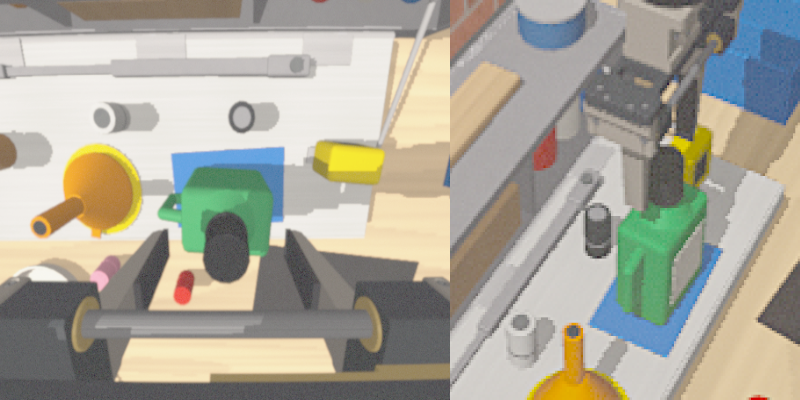

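{"op": "jog_arm", "data": {
  "targets": [
    [0,0,0,0,0,0,-1],
    [0,0,0,0,0,0,-1],
    [0,0,0,0,0,0,-1],
    [0,0,0,0,0,0,-1],
    [0,0,0,0,0,0,-1]
  ]
}}

```text
time_s: 9.05
ee_pos: [0.5903, -0.0612, 0.1591]
ee_rot: [3.142, 0.0, 0.0]
wrist_force: [0.4, 0.1, -0.2]
opening: 0.584
grip_force: 0.0
```

{"op": "jog_arm", "data": {
  "targets": [
    [0,0,0,0,0,0,-1],
    [0,0,0,0,0,0,-1],
    [0,0,0,0,0,0,-1],
    [0,0,0,0,0,0,-1]
  ]
}}

```text
time_s: 9.45
ee_pos: [0.5903, -0.0609, 0.1589]
ee_rot: [-3.141, -0.001, 0.0]
wrist_force: [0.6, 0.3, -0.1]
opening: 0.385
grip_force: 30.0
```

Gripped at 36 mm, the cap's diameter, so the real tips are at least 32 mm above the reported TCP. I'll regrip 12 mm deeper for a firm hold.

{"op": "jog_arm", "data": {
  "targets": [
    [0,0,0,0,0,0,0.2],
    [0,0,0,0,0,0,0.2],
    [0,0,0,0,0,0,0.2],
    [0,0,0.05,0,0,0,0.2],
    [0,0,0.1,0,0,0,0.2]
  ]
}}

```text
time_s: 9.95
ee_pos: [0.5903, -0.0613, 0.1466]
ee_rot: [3.141, 0.0, 0.0]
wrist_force: [-0.5, 0.3, 0.4]
opening: 0.598
grip_force: 0.0
```

{"op": "jog_arm", "data": {
  "targets": [
    [0,0,0,0,0,0,0.2],
    [0,0,0,0,0,0,-1],
    [0,0,0,0,0,0,-1],
    [0,0,0,0,0,0,-1],
    [0,0,0,0,0,0,-1]
  ]
}}

```text
time_s: 10.45
ee_pos: [0.5904, -0.061, 0.1471]
ee_rot: [-3.141, -0.001, -0.001]
wrist_force: [0.2, 0.3, -0.1]
opening: 0.381
grip_force: 30.0
```

{"op": "jog_arm", "data": {
  "targets": [
    [0,0,0,0,0,0,-1],
    [0,0,-0.03,0,0,0,-1],
    [0,0,-0.1,0,0,0,-1],
    [0,0,-0.1,0,0,0,-1]
  ]
}}

```text
time_s: 10.85
ee_pos: [0.5909, -0.0613, 0.16]
ee_rot: [3.141, 0.0, 0.002]
wrist_force: [0.9, -1.3, -5.2]
opening: 0.383
grip_force: 30.0
```

{"op": "jog_arm", "data": {
  "targets": [
    [0,0,-0.1,0,0,0,-1],
    [0,0,-0.25,0,0,0,-1],
    [0,0,-0.38,0,0,0,-1],
    [0,0,-0.42,0,0,0,-1]
  ]
}}

```text
time_s: 11.25
ee_pos: [0.5915, -0.0612, 0.2119]
ee_rot: [3.141, 0.0, 0.006]
wrist_force: [-0.4, 0.2, -4.7]
opening: 0.386
grip_force: 30.0
```

{"op": "jog_arm", "data": {
  "targets": [
    [-0.05,0.07,0,0,0,0,-1],
    [-0.14,0.2,0,0,0,0,-1],
    [-0.25,0.35,0,0,0,0,-1],
    [-0.38,0.52,0,0,0,0,-1],
    [-0.53,0.728,0,0,0,0,-1]
  ]
}}

```text
time_s: 11.75
ee_pos: [0.5251, -0.149, 0.2084]
ee_rot: [-3.141, -0.002, 0.003]
wrist_force: [-0.3, -0.2, -5.4]
opening: 0.385
grip_force: 30.0
```

{"op": "jog_arm", "data": {
  "targets": [
    [-0.14,0.2,0,0,0,0,-1],
    [-0.28,0.39,0,0,0,0,-1],
    [-0.42,0.57,0,0,0,0,-1],
    [-0.53,0.728,0,0,0,0,-1]
  ]
}}

```text
time_s: 12.15
ee_pos: [0.4604, -0.2376, 0.2085]
ee_rot: [-3.141, 0.002, 0.004]
wrist_force: [0.2, -0.5, -4.8]
opening: 0.386
grip_force: 30.0
```

{"op": "jog_arm", "data": {
  "targets": [
    [-0.13,0.18,0,0,0,0,-1],
    [-0.26,0.35,0,0,0,0,-1],
    [-0.38,0.5,0,0,0,0,-1],
    [-0.48,0.65,0,0,0,0,-1],
    [-0.53,0.728,0,0,0,0,-1]
  ]
}}

```text
time_s: 12.65
ee_pos: [0.3968, -0.3251, 0.2086]
ee_rot: [-3.141, 0.005, 0.004]
wrist_force: [0.8, 0.4, -5.3]
opening: 0.385
grip_force: 30.0
```

{"op": "jog_arm", "data": {
  "targets": [
    [0,0,0.15,0,0,0,-1],
    [0,0,0.4,0,0,0,-1],
    [0,0,0.65,0,0,0,-1],
    [0,0,0.83,0,0,0,-1],
    [0,0,0.87,0,0,0,-1]
  ]
}}

```text
time_s: 13.15
ee_pos: [0.3974, -0.3215, 0.1022]
ee_rot: [-3.138, -0.001, 0.008]
wrist_force: [-0.6, -0.7, -4.9]
opening: 0.382
grip_force: 30.0
```

{"op": "jog_arm", "data": {
  "targets": [
    [0,0,0,0,0,0,-1],
    [0,0,0.02,0,0,0,-1],
    [0,0,0.04,0,0,0,-1],
    [0,0,0.04,0,0,0,-1]
  ]
}}

```text
time_s: 13.55
ee_pos: [0.3998, -0.3236, 0.1008]
ee_rot: [3.141, 0.0, 0.001]
wrist_force: [0.4, -1.2, -5.2]
opening: 0.388
grip_force: 30.0
```

Still hanging at 0.101. I'll go down a few mm to contact.

{"op": "jog_arm", "data": {
  "targets": [
    [0,0,0.015,0,0,0,-1],
    [0,0,0.025,0,0,0,-1],
    [0,0,0.025,0,0,0,-1]
  ]
}}

```text
time_s: 13.85
ee_pos: [0.3995, -0.3233, 0.0972]
ee_rot: [-3.142, -0.0, 0.0]
wrist_force: [-0.2, 0.3, -5.8]
opening: 0.387
grip_force: 30.0
```

{"op": "jog_arm", "data": {
  "targets": [
    [0,0,0.01,0,0,0,-1],
    [0,0,0.01,0,0,0,-1]
  ]
}}

```text
time_s: 14.05
ee_pos: [0.4, -0.3233, 0.0971]
ee_rot: [3.141, 0.001, 0.001]
wrist_force: [-2.7, 2.1, 4.9]
opening: 0.383
grip_force: 30.0
```

{"op": "jog_arm", "data": {
  "targets": [
    [0,0,0,0,0,0,1],
    [0,0,0,0,0,0,1],
    [0,0,0,0,0,0,1],
    [0,0,0,0,0,0,1]
  ]
}}

```text
time_s: 14.45
ee_pos: [0.3997, -0.3235, 0.0961]
ee_rot: [3.141, 0.0, 0.0]
wrist_force: [-0.6, -0.3, 0.8]
opening: 0.71
grip_force: 0.0
```

{"op": "jog_arm", "data": {
  "targets": [
    [0,0,-0.1,0,0,0,1],
    [0,0,-0.3,0,0,0,1],
    [0,0,-0.6,0,0,0,1],
    [0,0,-0.8,0,0,0,1]
  ]
}}

```text
time_s: 14.85
ee_pos: [0.4004, -0.3238, 0.195]
ee_rot: [3.14, 0.001, 0.003]
wrist_force: [-0.4, -0.3, 0.1]
opening: 0.999
grip_force: 0.0
```

{"op": "jog_arm", "data": {
  "targets": [
    [0.16,-0.3,0,0,0,0,1],
    [0.35,-0.65,0,0,0,0,1],
    [0.47,-0.9,0,0,0,0,1],
    [0.47,-0.9,0,0,0,0,1]
  ]
}}

```text
time_s: 15.25
ee_pos: [0.4584, -0.2103, 0.1932]
ee_rot: [-3.14, -0.014, -0.004]
wrist_force: [0.3, -0.3, 0.7]
opening: 1.007
grip_force: 0.0
```

{"op": "jog_arm", "data": {
  "targets": [
    [0.16,-0.3,0,0,0,0,1],
    [0.35,-0.65,0,0,0,0,1],
    [0.47,-0.9,0,0,0,0,1],
    [0.47,-0.9,0,0,0,0,1]
  ]
}}

```text
time_s: 15.65
ee_pos: [0.5142, -0.1027, 0.1929]
ee_rot: [-3.14, -0.012, -0.003]
wrist_force: [-0.2, -0.5, 0.5]
opening: 1.002
grip_force: 0.0
```

{"op": "jog_arm", "data": {
  "targets": [
    [0.16,-0.3,0,0,0,0,1],
    [0.35,-0.65,0,0,0,0,1],
    [0.47,-0.9,0,0,0,0,1],
    [0.47,-0.9,0,0,0,0,1]
  ]
}}

```text
time_s: 16.05
ee_pos: [0.5699, 0.0047, 0.1925]
ee_rot: [-3.139, -0.009, -0.002]
wrist_force: [0.0, 0.1, -0.4]
opening: 0.998
grip_force: 0.0
```

Run:
```python
from m import *
o=telemetry.observe();print(o["ee_pos"])
im=vision.get_image("wrist");im2=vision.get_image("scene")[90:250,150:350]
cv2.imwrite("pics/w2.png",np.hstack([cv2.resize(im,(450,400)),cv2.resize(im2,(350,400))])[:,:,::-1])
```

```text
[0.5698868  0.00465851 0.19253096]
```

View pics/w2.png

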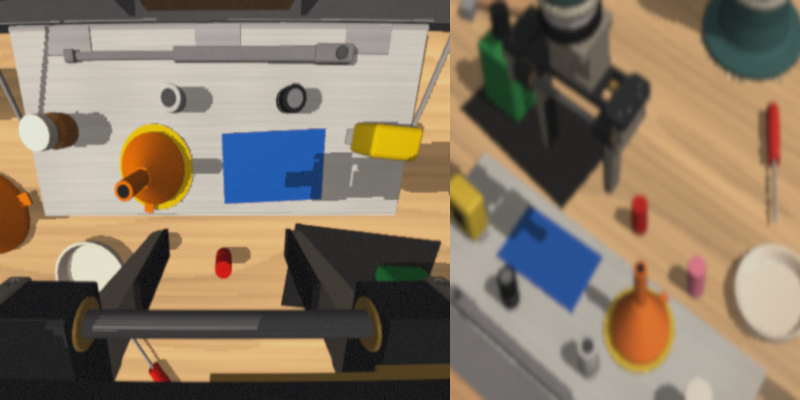

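Jug stands on the mat. The wrist panel shows the blue pad clear, funnel spout at (122,190) and alu socket at (172,97).

```bash
cat >> m.py <<'E'
def proj(c,P):
    k=vision.get_calibration(c);K=np.array([[k["fx"],0,k["cx"]],[0,k["fy"],k["cy"]],[0,0,1]])
    return cv2.projectPoints(np.array(P,float),cv2.Rodrigues(np.array(k["R"]))[0],np.array(k["t"]),K,np.array(k["D"]))[0].reshape(-1,2)
E
python3 - <<'E'
from m import *
c="wrist"; im,h=hsv(c); H,S,V=[h[...,i].astype(int) for i in range(3)]
sp=inbox(V<70,(128,172,150,195)); q=np.argwhere(sp)[:,::-1]; print("hole",q.mean(0),len(q),back(c,[q.mean(0)],.163))
y=inbox((H>20)&(H<35)&(S>120),(130,110,222,205)); p=back(c,np.argwhere(y)[:,::-1],.053); print("yel",circ(cv2.convexHull((p*1000).astype(np.float32)).reshape(-1,2)))
b=big(inbox((H>100)&(H<125)&(S>100)&(V>30),(245,115,375,200))); p=back(c,np.argwhere(b)[:,::-1],.053); r=cv2.minAreaRect((p*1000).astype(np.float32)); print("blue",np.round(r[0],1),np.round(r[1]),round(r[2],1))
a=vision.regions_of(c,"alu_socket")
print([(round(d["score"],2),np.round(d["extent"])) for d in a])
print("alu top px guess",back(c,[[195,92]],.095))
e=telemetry.observe()["ee_pos"]
for c in("scene","wrist"):
  for z in(0,.034): print(c,z,np.round(proj(c,[e+[0,s,z] for s in(-.05,.05)])).tolist())
E
```

```text
hole [133.29126214 182.57281553] 103 [[0.58716877 0.11113093]]
yel (array([586.91725236, 108.63267164]), np.float64(54.241645000235884))
blue [589.  -65.3] [ 88. 149.] 2.9
[(0.95, array([174.,  78., 206., 109.])), (0.76, array([242., 236., 256., 265.]))]
alu top px guess [[0.66869008 0.06400969]]
scene 0 [[209.0, 156.0], [241.0, 173.0]]
scene 0.034 [[207.0, 147.0], [240.0, 164.0]]
wrist 0 [[317.0, 214.0], [196.0, 214.0]]
wrist 0.034 [[328.0, 232.0], [186.0, 232.0]]
```

{"op": "jog_arm", "data": {
  "targets": [
    [0.05,-0.35,0,0,0,0,1],
    [0.1,-0.7,0,0,0,0,1],
    [0.142,-0.88,0,0,0,0,1],
    [0.142,-0.88,0,0,0,0,1]
  ]
}}

```text
time_s: 16.65
ee_pos: [0.5856, 0.1084, 0.1923]
ee_rot: [-3.14, -0.005, -0.0]
wrist_force: [-0.6, 0.2, 0.0]
opening: 1.004
grip_force: 0.0
```

{"op": "jog_arm", "data": {
  "targets": [
    [0,0,0.2,0,0,0,1],
    [0,0,0.45,0,0,0,1],
    [0,0,0.7,0,0,0,1],
    [0,0,0.87,0,0,0,0.2],
    [0,0,0.87,0,0,0,-0.2]
  ]
}}

```text
time_s: 17.15
ee_pos: [0.5834, 0.1022, 0.0847]
ee_rot: [3.139, -0.005, -0.009]
wrist_force: [0.3, 0.2, 0.1]
opening: 0.849
grip_force: 0.0
```

{"op": "jog_arm", "data": {
  "targets": [
    [0,0,0,0,0,0,-1],
    [0,0,0,0,0,0,-1],
    [0,0,0,0,0,0,-1],
    [0,0,0,0,0,0,-1],
    [0,0,0,0,0,0,-1]
  ]
}}

```text
time_s: 17.65
ee_pos: [0.586, 0.1063, 0.0882]
ee_rot: [3.142, 0.001, 0.002]
wrist_force: [-0.6, -0.4, -0.2]
opening: 0.412
grip_force: 0.0
```

{"op": "jog_arm", "data": {
  "targets": [
    [0,0,0,0,0,0,-1],
    [0,0,0,0,0,0,-1],
    [0,0,0,0,0,0,-1],
    [0,0,0,0,0,0,-1]
  ]
}}

```text
time_s: 18.05
ee_pos: [0.5857, 0.1065, 0.0877]
ee_rot: [-3.141, -0.001, -0.0]
wrist_force: [0.7, 0.4, 1.1]
opening: 0.211
grip_force: 30.0
```

{"op": "jog_arm", "data": {
  "targets": [
    [0,0,-0.05,0,0,0,-1],
    [0,0,-0.2,0,0,0,-1],
    [0,0,-0.4,0,0,0,-1],
    [0,0,-0.55,0,0,0,-1]
  ]
}}

```text
time_s: 18.45
ee_pos: [0.5859, 0.1064, 0.155]
ee_rot: [-3.142, -0.001, -0.001]
wrist_force: [0.6, 1.3, -0.9]
opening: 0.211
grip_force: 30.0
```

{"op": "jog_arm", "data": {
  "targets": [
    [-0.05,0.07,0,0,0,0,-1],
    [-0.14,0.22,0,0,0,0,-1],
    [-0.25,0.4,0,0,0,0,-1],
    [-0.36,0.59,0,0,0,0,-1],
    [-0.483,0.79,0,0,0,0,-1]
  ]
}}

```text
time_s: 18.95
ee_pos: [0.526, 0.01, 0.1525]
ee_rot: [3.141, 0.0, -0.003]
wrist_force: [0.4, -0.3, -0.5]
opening: 0.212
grip_force: 30.0
```

{"op": "jog_arm", "data": {
  "targets": [
    [-0.12,0.2,0,0,0,0,-1],
    [-0.24,0.39,0,0,0,0,-1],
    [-0.36,0.59,0,0,0,0,-1],
    [-0.483,0.79,0,0,0,0,-1]
  ]
}}

```text
time_s: 19.35
ee_pos: [0.4677, -0.0848, 0.1526]
ee_rot: [3.141, -0.0, -0.003]
wrist_force: [0.2, 0.1, 0.3]
opening: 0.208
grip_force: 30.0
```

{"op": "jog_arm", "data": {
  "targets": [
    [-0.12,0.2,0,0,0,0,-1],
    [-0.24,0.39,0,0,0,0,-1],
    [-0.36,0.59,0,0,0,0,-1],
    [-0.44,0.72,0,0,0,0,-1],
    [-0.483,0.79,0,0,0,0,-1]
  ]
}}

```text
time_s: 19.85
ee_pos: [0.4096, -0.1798, 0.1528]
ee_rot: [3.142, -0.004, -0.003]
wrist_force: [-0.4, 0.7, -1.6]
opening: 0.213
grip_force: 30.0
```

{"op": "jog_arm", "data": {
  "targets": [
    [0,0,0.15,0,0,0,-1],
    [0,0,0.4,0,0,0,-1],
    [0,0,0.65,0,0,0,-1],
    [0,0,0.85,0,0,0,-1],
    [0,0,0.91,0,0,0,-1]
  ]
}}

```text
time_s: 20.35
ee_pos: [0.4096, -0.177, 0.042]
ee_rot: [-3.139, -0.001, 0.007]
wrist_force: [0.4, 0.7, -0.3]
opening: 0.211
grip_force: 30.0
```

{"op": "jog_arm", "data": {
  "targets": [
    [0,0,0,0,0,0,-1],
    [0,0,0.02,0,0,0,-1],
    [0,0,0.035,0,0,0,-1],
    [0,0,0.035,0,0,0,-1]
  ]
}}

```text
time_s: 20.75
ee_pos: [0.4124, -0.1784, 0.0409]
ee_rot: [3.141, 0.0, 0.002]
wrist_force: [-0.4, 1.4, -0.6]
opening: 0.209
grip_force: 30.0
```

{"op": "jog_arm", "data": {
  "targets": [
    [0,0,0.01,0,0,0,-1],
    [0,0,0.022,0,0,0,-1],
    [0,0,0.022,0,0,0,-1]
  ]
}}

```text
time_s: 21.05
ee_pos: [0.412, -0.1782, 0.0376]
ee_rot: [3.141, 0.0, 0.0]
wrist_force: [0.1, -0.5, 0.3]
opening: 0.208
grip_force: 30.0
```

{"op": "jog_arm", "data": {
  "targets": [
    [0,0,0.008,0,0,0,-1],
    [0,0,0.008,0,0,0,-1]
  ]
}}

```text
time_s: 21.25
ee_pos: [0.412, -0.1783, 0.0376]
ee_rot: [3.141, 0.0, -0.0]
wrist_force: [-2.2, 0.8, 11.1]
opening: 0.211
grip_force: 30.0
```

{"op": "jog_arm", "data": {
  "targets": [
    [0,0,0,0,0,0,1],
    [0,0,0,0,0,0,1],
    [0,0,0,0,0,0,1],
    [0,0,0,0,0,0,1]
  ]
}}

```text
time_s: 21.65
ee_pos: [0.4118, -0.1781, 0.0365]
ee_rot: [-3.142, -0.0, 0.0]
wrist_force: [-0.2, -0.2, 0.4]
opening: 0.533
grip_force: 0.0
```

{"op": "jog_arm", "data": {
  "targets": [
    [0,0,-0.15,0,0,0,1],
    [0,0,-0.4,0,0,0,1],
    [0,0,-0.7,0,0,0,1],
    [0,0,-0.96,0,0,0,1],
    [0,0,-0.96,0,0,0,1]
  ]
}}

```text
time_s: 22.15
ee_pos: [0.4147, -0.1792, 0.1555]
ee_rot: [3.138, 0.0, 0.011]
wrist_force: [0.6, -0.3, 0.1]
opening: 0.973
grip_force: 0.0
```

{"op": "jog_arm", "data": {
  "targets": [
    [0.2,-0.2,0,0,0,0,1],
    [0.45,-0.45,0,0,0,0,1],
    [0.703,-0.683,0,0,0,0,1],
    [0.703,-0.683,0,0,0,0,1]
  ]
}}

```text
time_s: 22.55
ee_pos: [0.4992, -0.0912, 0.1512]
ee_rot: [-3.139, -0.012, -0.003]
wrist_force: [0.0, 0.2, 0.3]
opening: 1.002
grip_force: 0.0
```

{"op": "jog_arm", "data": {
  "targets": [
    [0.2,-0.2,0,0,0,0,1],
    [0.45,-0.45,0,0,0,0,1],
    [0.703,-0.683,0,0,0,0,1],
    [0.703,-0.683,0,0,0,0,1]
  ]
}}

```text
time_s: 22.95
ee_pos: [0.5826, -0.0094, 0.1508]
ee_rot: [-3.138, -0.01, -0.001]
wrist_force: [-0.6, -0.7, -0.0]
opening: 1.0
grip_force: 0.0
```

{"op": "jog_arm", "data": {
  "targets": [
    [0.2,-0.2,0,0,0,0,1],
    [0.45,-0.45,0,0,0,0,1],
    [0.703,-0.683,0,0,0,0,1],
    [0.703,-0.683,0,0,0,0,1],
    [0.703,-0.683,0,0,0,0,1]
  ]
}}

```text
time_s: 23.45
ee_pos: [0.6638, 0.0672, 0.1502]
ee_rot: [3.141, 0.002, -0.004]
wrist_force: [0.5, -0.3, 0.4]
opening: 0.997
grip_force: 0.0
```

Run:
```python
from m import *
o=telemetry.observe();print(o["ee_pos"])
im=vision.get_image("wrist");im2=vision.get_image("scene")[70:230,130:330]
cv2.imwrite("pics/w3.png",np.hstack([cv2.resize(im,(450,400)),cv2.resize(im2,(350,400))])[:,:,::-1])
print([(round(d["score"],2),np.round(d["extent"])) for d in vision.regions_of("wrist","alu_socket")])
```

```text
[0.66376356 0.06724251 0.15018968]
[(0.71, array([285., 320., 305., 338.])), (0.7, array([236., 163., 263., 206.])), (0.64, array([204., 288., 221., 300.]))]
```

View pics/w3.png

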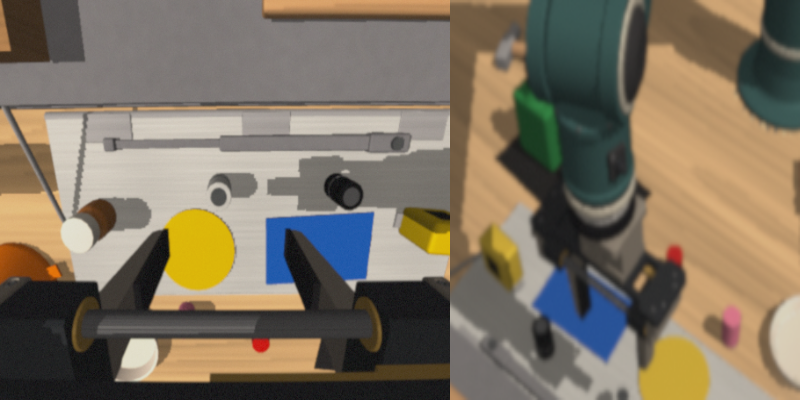

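Wrist view: both pads are clear, the alu socket's top is at (218,196), full-frame (248,188), and the black one is at (347,196).

Run:
```python
from m import *
c="wrist"; im,h=hsv(c); H,S,V=[h[...,i].astype(int) for i in range(3)]
q=np.argwhere(inbox(V<110,(240,180,257,197)))[:,::-1]; print("hole",q.mean(0),len(q),back(c,[q.mean(0)],.095))
print("mid",back(c,[[249.5,184.5]],.0725))
y=big(inbox((H>20)&(H<35)&(S>120),(175,190,275,285))); p=back(c,np.argwhere(y)[:,::-1],.053); print("yel",circ(cv2.convexHull((p*1000).astype(np.float32)).reshape(-1,2)))
b=big(inbox((H>100)&(H<125)&(S>100)&(V>30),(290,195,430,280))); p=back(c,np.argwhere(b)[:,::-1],.053); r=cv2.minAreaRect((p*1000).astype(np.float32)); print("blue(part)",np.round(r[0],1),np.round(r[1]),round(r[2],1))
```

```text
hole [246.99521531 188.63636364] 209 [[0.66886712 0.07597584]]
mid [[0.66695291 0.07408597]]
yel (array([587.16700491, 109.88173647]), np.float64(54.27054847672214))
blue(part) [590.1 -64.1] [ 89. 149.] 3.0
```

{"op": "jog_arm", "data": {
  "targets": [
    [0.04,-0.065,0,0,0,0,1],
    [0.04,-0.065,0.25,0,0,0,1],
    [0.04,-0.065,0.5,0,0,0,1],
    [0.04,-0.065,0.75,0,0,0,1],
    [0.04,-0.065,0.85,0,0,0,1]
  ]
}}

```text
time_s: 24.15
ee_pos: [0.6678, 0.0751, 0.0469]
ee_rot: [3.141, 0.0, -0.007]
wrist_force: [-0.3, -0.1, -0.0]
opening: 0.998
grip_force: 0.0
```

{"op": "jog_arm", "data": {
  "targets": [
    [0,0,0.06,0,0,0,0.5],
    [0,0,0.13,0,0,0,0],
    [0,0,0.13,0,0,0,-0.5]
  ]
}}

```text
time_s: 24.45
ee_pos: [0.6698, 0.0757, 0.0342]
ee_rot: [-3.142, -0.0, 0.0]
wrist_force: [0.4, -0.2, -0.1]
opening: 0.76
grip_force: 0.0
```

{"op": "jog_arm", "data": {
  "targets": [
    [0,0,0,0,0,0,-1],
    [0,0,0,0,0,0,-1],
    [0,0,0,0,0,0,-1],
    [0,0,0,0,0,0,-1],
    [0,0,0,0,0,0,-1]
  ]
}}

```text
time_s: 24.95
ee_pos: [0.6698, 0.0757, 0.0345]
ee_rot: [-3.141, -0.0, -0.001]
wrist_force: [-0.4, 0.5, 0.4]
opening: 0.324
grip_force: 0.2
```

{"op": "jog_arm", "data": {
  "targets": [
    [0,0,0,0,0,0,-1],
    [0,0,0,0,0,0,-1],
    [0,0,0,0,0,0,-1]
  ]
}}

```text
time_s: 25.25
ee_pos: [0.6699, 0.0757, 0.0345]
ee_rot: [3.142, 0.0, 0.001]
wrist_force: [-0.5, 0.5, 2.7]
opening: 0.32
grip_force: 30.0
```

{"op": "jog_arm", "data": {
  "targets": [
    [0,0,-0.08,0,0,0,-1],
    [0,0,-0.25,0,0,0,-1],
    [0,0,-0.45,0,0,0,-1],
    [0,0,-0.6,0,0,0,-1],
    [0,0,-0.6,0,0,0,-1]
  ]
}}

```text
time_s: 25.75
ee_pos: [0.6717, 0.0761, 0.1095]
ee_rot: [-3.141, -0.0, -0.008]
wrist_force: [0.5, -0.1, -0.7]
opening: 0.32
grip_force: 30.0
```

{"op": "jog_arm", "data": {
  "targets": [
    [-0.08,-0.05,0,0,0,0,-1],
    [-0.22,-0.15,0,0,0,0,-1],
    [-0.4,-0.27,0,0,0,0,-1],
    [-0.57,-0.39,0,0,0,0,-1],
    [-0.732,-0.504,0,0,0,0,-1]
  ]
}}

```text
time_s: 26.25
ee_pos: [0.5788, 0.1368, 0.1045]
ee_rot: [3.141, 0.002, -0.005]
wrist_force: [0.5, 1.0, -0.9]
opening: 0.321
grip_force: 30.0
```

{"op": "jog_arm", "data": {
  "targets": [
    [-0.18,-0.13,0,0,0,0,-1],
    [-0.37,-0.25,0,0,0,0,-1],
    [-0.55,-0.38,0,0,0,0,-1],
    [-0.732,-0.504,0,0,0,0,-1]
  ]
}}

```text
time_s: 26.65
ee_pos: [0.491, 0.1969, 0.1048]
ee_rot: [3.141, 0.001, -0.004]
wrist_force: [-0.1, -0.3, -0.7]
opening: 0.317
grip_force: 30.0
```

{"op": "jog_arm", "data": {
  "targets": [
    [-0.18,-0.13,0,0,0,0,-1],
    [-0.37,-0.25,0,0,0,0,-1],
    [-0.55,-0.38,0,0,0,0,-1],
    [-0.69,-0.47,0,0,0,0,-1],
    [-0.732,-0.504,0,0,0,0,-1]
  ]
}}

```text
time_s: 27.15
ee_pos: [0.4026, 0.2576, 0.1051]
ee_rot: [3.14, 0.006, -0.004]
wrist_force: [1.0, -0.6, -0.9]
opening: 0.316
grip_force: 30.0
```

Run:
```python
from m import *
print(telemetry.observe()["ee_pos"],telemetry.observe()["opening"])
print("bigfunnel",back("scene",[[377,269]],0),back("side",[[187,338]],0))
for c in("scene","side"):
    vision.get_image(c)
    for d in vision.regions_of(c,"dish")[:2]:
        p=back(c,maskpts(d["mask"]),.024); print(c,np.round(d["extent"]),circ(cv2.convexHull((p*1000).astype(np.float32)).reshape(-1,2)))
```

```text
[0.40262113 0.25757396 0.10513346] 0.3162488254479404
bigfunnel [[0.50718345 0.43330683]] [[0.51638061 0.42022494]]
scene [314. 188. 360. 230.] (array([407.64871614, 256.35347227]), np.float64(67.69734234912025))
scene [156. 120. 243. 174.] (array([ 439.01302518, -226.37182029]), np.float64(135.6794262281496))
side [245. 263. 309. 320.] (array([406.6511007 , 256.77355144]), np.float64(64.53173634506055))
```

{"op": "jog_arm", "data": {
  "targets": [
    [0.02,0,0.15,0,0,0,-1],
    [0.02,0,0.4,0,0,0,-1],
    [0.02,0,0.65,0,0,0,-1],
    [0.02,0,0.82,0,0,0,-1],
    [0.02,0,0.88,0,0,0,-1]
  ]
}}

```text
time_s: 27.85
ee_pos: [0.408, 0.2552, -0.0016]
ee_rot: [3.139, -0.003, -0.005]
wrist_force: [-0.7, -0.8, -1.1]
opening: 0.321
grip_force: 30.0
```

{"op": "jog_arm", "data": {
  "targets": [
    [0,0,0,0,0,0,-1],
    [0,0,0.02,0,0,0,-1],
    [0,0,0.04,0,0,0,-1],
    [0,0,0.04,0,0,0,-1]
  ]
}}

```text
time_s: 28.25
ee_pos: [0.409, 0.2571, -0.0037]
ee_rot: [-3.141, -0.0, -0.002]
wrist_force: [-0.0, 0.1, -1.3]
opening: 0.321
grip_force: 30.0
```

{"op": "jog_arm", "data": {
  "targets": [
    [0,0,0.015,0,0,0,-1],
    [0,0,0.03,0,0,0,-1],
    [0,0,0.03,0,0,0,-1]
  ]
}}

```text
time_s: 28.55
ee_pos: [0.4085, 0.2569, -0.0079]
ee_rot: [3.141, 0.0, -0.0]
wrist_force: [0.2, -0.0, -1.4]
opening: 0.319
grip_force: 30.0
```

{"op": "jog_arm", "data": {
  "targets": [
    [0,0,0.015,0,0,0,-1],
    [0,0,0.015,0,0,0,-1]
  ]
}}

```text
time_s: 28.75
ee_pos: [0.4086, 0.2571, -0.0096]
ee_rot: [-3.142, -0.001, -0.0]
wrist_force: [0.1, 0.0, -1.1]
opening: 0.316
grip_force: 30.0
```

{"op": "jog_arm", "data": {
  "targets": [
    [0,0,0.012,0,0,0,-1],
    [0,0,0.012,0,0,0,-1]
  ]
}}

```text
time_s: 28.95
ee_pos: [0.4087, 0.2571, -0.0097]
ee_rot: [3.141, 0.001, 0.001]
wrist_force: [-4.1, -3.3, 16.6]
opening: 0.316
grip_force: 30.0
```

{"op": "jog_arm", "data": {
  "targets": [
    [0,0,0,0,0,0,-0.1],
    [0,0,0,0,0,0,-0.1],
    [0,0,0,0,0,0,-0.1],
    [0,0,-0.1,0,0,0,-0.1],
    [0,0,-0.4,0,0,0,-0.1]
  ]
}}

```text
time_s: 29.45
ee_pos: [0.4063, 0.2557, 0.0356]
ee_rot: [3.139, 0.001, -0.009]
wrist_force: [0.0, 0.9, -0.7]
opening: 0.448
grip_force: 0.0
```

{"op": "jog_arm", "data": {
  "targets": [
    [0,0,-0.3,0,0,0,0.5],
    [0.1,0.1,-0.7,0,0,0,1],
    [0.25,0.5,-0.9,0,0,0,1],
    [0.4,0.9,-1,0,0,0,1],
    [0.4,0.9,-1,0,0,0,1]
  ]
}}

```text
time_s: 29.95
ee_pos: [0.4594, 0.1438, 0.1593]
ee_rot: [3.14, -0.012, 0.006]
wrist_force: [-1.1, 0.2, -0.5]
opening: 0.864
grip_force: 0.0
```

Run:
```python
from m import *
im=vision.get_image("side");im2=vision.get_image("scene")
cv2.imwrite("pics/d1.png",np.hstack([cv2.resize(im[180:384,180:384],(400,400)),cv2.resize(im2[90:290,160:360],(400,400))])[:,:,::-1])
```

```text
(no output)
```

View pics/d1.png

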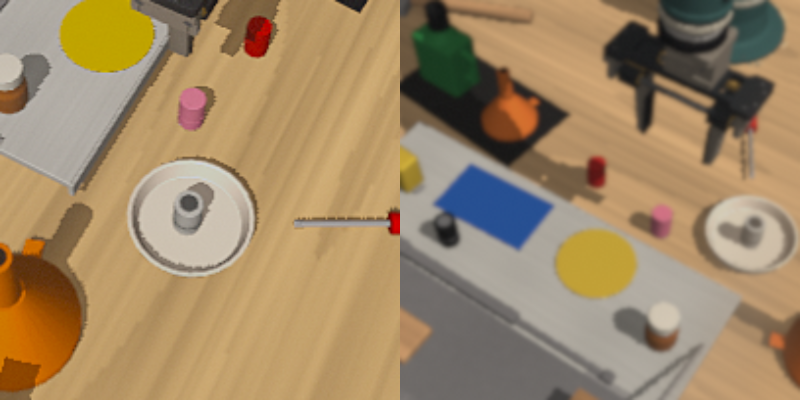

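The socket stands upright in the dish (left panel (188,208)) with the jug and funnel on the mat. Now to fetch the jug.

{"op": "jog_arm", "data": {
  "targets": [
    [0,0.3,-0.2,0,0,0,1],
    [0,0.65,-0.33,0,0,0,1],
    [0,0.98,-0.33,0,0,0,1],
    [0,0.98,-0.33,0,0,0,1]
  ]
}}

```text
time_s: 30.45
ee_pos: [0.456, 0.0282, 0.1964]
ee_rot: [3.14, -0.007, -0.001]
wrist_force: [-0.1, 0.2, -0.3]
opening: 1.001
grip_force: 0.0
```

{"op": "jog_arm", "data": {
  "targets": [
    [0,0.35,0,0,0,0,1],
    [0,0.7,0,0,0,0,1],
    [0,0.98,0,0,0,0,1],
    [0,0.98,0,0,0,0,1]
  ]
}}

```text
time_s: 30.85
ee_pos: [0.4562, -0.0881, 0.1958]
ee_rot: [3.141, -0.006, -0.003]
wrist_force: [0.5, 0.8, -0.3]
opening: 1.0
grip_force: 0.0
```

{"op": "jog_arm", "data": {
  "targets": [
    [-0.08,0.35,0,0,0,0,1],
    [-0.16,0.7,0,0,0,0,1],
    [-0.24,0.98,0,0,0,0,1],
    [-0.24,0.98,0,0,0,0,1]
  ]
}}

```text
time_s: 31.25
ee_pos: [0.427, -0.2054, 0.1959]
ee_rot: [-3.142, 0.005, 0.002]
wrist_force: [-0.9, -0.7, -0.6]
opening: 0.998
grip_force: 0.0
```

{"op": "jog_arm", "data": {
  "targets": [
    [-0.08,0.35,0,0,0,0,1],
    [-0.16,0.7,0,0,0,0,1],
    [-0.24,0.98,0,0,0,0,1],
    [-0.24,0.98,0,0,0,0,1],
    [-0.24,0.98,0,0,0,0,1]
  ]
}}

```text
time_s: 31.75
ee_pos: [0.4004, -0.3188, 0.1959]
ee_rot: [-3.14, -0.004, 0.001]
wrist_force: [0.6, -0.5, -0.7]
opening: 1.002
grip_force: 0.0
```

{"op": "jog_arm", "data": {
  "targets": [
    [0,0.025,0.1,0,0,0,1],
    [0,0.025,0.3,0,0,0,1],
    [0,0.025,0.55,0,0,0,1],
    [0,0.025,0.75,0,0,0,0.5],
    [0,0.025,0.81,0,0,0,0]
  ]
}}

```text
time_s: 32.25
ee_pos: [0.3983, -0.321, 0.0963]
ee_rot: [-3.138, -0.006, 0.006]
wrist_force: [-0.6, -0.4, -0.7]
opening: 0.847
grip_force: 0.0
```

{"op": "jog_arm", "data": {
  "targets": [
    [0,0,0,0,0,0,0],
    [0,0,0,0,0,0,-1],
    [0,0,0,0,0,0,-1],
    [0,0,0,0,0,0,-1],
    [0,0,0,0,0,0,-1]
  ]
}}

```text
time_s: 32.75
ee_pos: [0.3995, -0.3246, 0.1001]
ee_rot: [3.141, 0.0, 0.002]
wrist_force: [0.7, 1.6, 0.8]
opening: 0.409
grip_force: 0.8
```

{"op": "jog_arm", "data": {
  "targets": [
    [0,0,0,0,0,0,-1],
    [0,0,0,0,0,0,-1],
    [0,0,0,0,0,0,-1]
  ]
}}

```text
time_s: 33.05
ee_pos: [0.3995, -0.3241, 0.0999]
ee_rot: [-3.142, -0.001, -0.001]
wrist_force: [-0.1, 3.4, 5.0]
opening: 0.383
grip_force: 30.0
```

{"op": "jog_arm", "data": {
  "targets": [
    [0,0,-0.08,0,0,0,-1],
    [0,0,-0.3,0,0,0,-1],
    [0,0,-0.6,0,0,0,-1],
    [0,0,-0.88,0,0,0,-1],
    [0,0,-1,0,0,0,-1]
  ]
}}

```text
time_s: 33.55
ee_pos: [0.3998, -0.3255, 0.2223]
ee_rot: [3.139, -0.0, 0.005]
wrist_force: [0.8, -1.0, -5.6]
opening: 0.382
grip_force: 30.0
```

{"op": "jog_arm", "data": {
  "targets": [
    [0.07,-0.05,0,0,0,0,-1],
    [0.2,-0.15,0,0,0,0,-1],
    [0.36,-0.3,0,0,0,0,-1],
    [0.48,-0.5,0,0,0,0,-1],
    [0.529,-0.724,0,0,0,0,-1]
  ]
}}

```text
time_s: 34.05
ee_pos: [0.4632, -0.2357, 0.2173]
ee_rot: [-3.14, -0.001, 0.003]
wrist_force: [0.1, -0.1, -4.9]
opening: 0.381
grip_force: 30.0
```

{"op": "jog_arm", "data": {
  "targets": [
    [0.13,-0.19,0,0,0,0,-1],
    [0.26,-0.37,0,0,0,0,-1],
    [0.4,-0.55,0,0,0,0,-1],
    [0.529,-0.724,0,0,0,0,-1]
  ]
}}

```text
time_s: 34.45
ee_pos: [0.5257, -0.1486, 0.2173]
ee_rot: [-3.14, -0.001, 0.005]
wrist_force: [1.1, 0.0, -4.8]
opening: 0.388
grip_force: 30.0
```

{"op": "jog_arm", "data": {
  "targets": [
    [0.13,-0.18,0,0,0,0,-1],
    [0.26,-0.36,0,0,0,0,-1],
    [0.4,-0.53,0,0,0,0,-1],
    [0.5,-0.67,0,0,0,0,-1],
    [0.529,-0.724,0,0,0,0,-1]
  ]
}}

```text
time_s: 34.95
ee_pos: [0.5895, -0.0603, 0.2172]
ee_rot: [-3.139, -0.006, 0.004]
wrist_force: [-0.3, 0.1, -4.9]
opening: 0.384
grip_force: 30.0
```

```bash
python3 -c "
from m import *
print(telemetry.observe()['ee_pos'])
c='wrist'; im,h=hsv(c); cv2.imwrite('pics/w5.png',im[:,:,::-1])"
```

```text
[ 0.58954736 -0.0602653   0.21715842]
```

{"op": "jog_arm", "data": {
  "targets": [
    [0,0.02,0.1,0,0,0,-1],
    [0,0.02,0.25,0,0,0,-1],
    [0,0.02,0.4,0,0,0,-1],
    [0,0.02,0.5,0,0,0,-1],
    [0,0.02,0.5,0,0,0,-1]
  ]
}}

```text
time_s: 35.5
ee_pos: [0.587, -0.0675, 0.1567]
ee_rot: [3.141, -0.002, -0.008]
wrist_force: [-0.9, -0.1, -5.1]
opening: 0.389
grip_force: 30.0
```

{"op": "jog_arm", "data": {
  "targets": [
    [0,0,0,0,0,0,-1],
    [0,0,0,0,0,0,-1]
  ]
}}

```text
time_s: 35.7
ee_pos: [0.5901, -0.0665, 0.1603]
ee_rot: [3.141, -0.0, 0.003]
wrist_force: [-0.0, 0.8, -4.9]
opening: 0.386
grip_force: 30.0
```

Aim for y = -0.064 and descend about 8 mm.

{"op": "jog_arm", "data": {
  "targets": [
    [0,-0.02,0.02,0,0,0,-1],
    [0,-0.02,0.05,0,0,0,-1],
    [0,-0.02,0.07,0,0,0,-1],
    [0,-0.02,0.07,0,0,0,-1]
  ]
}}

```text
time_s: 36.1
ee_pos: [0.5891, -0.0637, 0.1505]
ee_rot: [3.142, 0.001, -0.002]
wrist_force: [-0.3, 0.4, -4.8]
opening: 0.384
grip_force: 30.0
```

{"op": "jog_arm", "data": {
  "targets": [
    [0,0,0.012,0,0,0,-1],
    [0,0,0.012,0,0,0,-1]
  ]
}}

```text
time_s: 36.3
ee_pos: [0.5898, -0.0636, 0.15]
ee_rot: [3.142, 0.001, 0.001]
wrist_force: [0.0, 1.0, -1.2]
opening: 0.382
grip_force: 30.0
```

{"op": "jog_arm", "data": {
  "targets": [
    [0,0,0.008,0,0,0,-1],
    [0,0,0.008,0,0,0,-1]
  ]
}}

```text
time_s: 36.5
ee_pos: [0.5902, -0.0633, 0.15]
ee_rot: [3.141, 0.001, 0.003]
wrist_force: [-2.1, 1.2, 5.4]
opening: 0.389
grip_force: 30.0
```

{"op": "jog_arm", "data": {
  "targets": [
    [0,0,0,0,0,0,1],
    [0,0,0,0,0,0,1],
    [0,0,0,0,0,0,1],
    [0,0,0,0,0,0,1]
  ]
}}

```text
time_s: 36.9
ee_pos: [0.5895, -0.0639, 0.1484]
ee_rot: [3.141, 0.0, -0.0]
wrist_force: [0.9, -0.6, -0.5]
opening: 0.714
grip_force: 0.0
```

{"op": "jog_arm", "data": {
  "targets": [
    [0,0,-0.1,0,0,0,1],
    [0,0,-0.3,0,0,0,1],
    [0,0,-0.55,0,0,0,1],
    [0,0,-0.7,0,0,0,1],
    [0,0,-0.7,0,0,0,1]
  ]
}}

```text
time_s: 37.4
ee_pos: [0.5916, -0.0637, 0.2363]
ee_rot: [3.141, 0.0, 0.01]
wrist_force: [0.1, 0.7, 0.6]
opening: 1.002
grip_force: 0.0
```

{"op": "jog_arm", "data": {
  "targets": [
    [-0.2,0.13,0,0,0,0,1],
    [-0.47,0.3,0,0,0,0,1],
    [-0.742,0.477,0,0,0,0,1],
    [-0.742,0.477,0,0,0,0,1]
  ]
}}

```text
time_s: 37.8
ee_pos: [0.4962, -0.1245, 0.2317]
ee_rot: [3.14, -0.009, -0.006]
wrist_force: [-1.0, 0.1, -0.2]
opening: 0.997
grip_force: 0.0
```

{"op": "jog_arm", "data": {
  "targets": [
    [-0.2,0.13,0.1,0,0,0,1],
    [-0.47,0.3,0.2,0,0,0,1],
    [-0.742,0.477,0.3,0,0,0,1],
    [-0.742,0.477,0.4,0,0,0,1],
    [-0.742,0.477,0.4,0,0,0,1]
  ]
}}

```text
time_s: 38.3
ee_pos: [0.4103, -0.1778, 0.1831]
ee_rot: [-3.14, 0.001, 0.004]
wrist_force: [0.2, 0.6, 0.4]
opening: 1.0
grip_force: 0.0
```

{"op": "jog_arm", "data": {
  "targets": [
    [0.01,0,0.25,0,0,0,1],
    [0.01,0,0.5,0,0,0,1],
    [0.01,0,0.75,0,0,0,1],
    [0.01,0,0.95,0,0,0,0.5],
    [0.01,0,1,0,0,0,0]
  ]
}}

```text
time_s: 38.8
ee_pos: [0.4125, -0.1764, 0.0625]
ee_rot: [-3.139, -0.004, 0.005]
wrist_force: [-0.9, 0.6, 1.1]
opening: 0.845
grip_force: 0.0
```

{"op": "jog_arm", "data": {
  "targets": [
    [0,0,0.1,0,0,0,0],
    [0,0,0.19,0,0,0,0],
    [0,0,0.19,0,0,0,0],
    [0,0,0.19,0,0,0,-1],
    [0,0,0.19,0,0,0,-1]
  ]
}}

```text
time_s: 39.3
ee_pos: [0.4132, -0.1785, 0.0424]
ee_rot: [3.141, 0.0, 0.002]
wrist_force: [-0.5, -0.1, 0.2]
opening: 0.41
grip_force: 0.0
```

{"op": "jog_arm", "data": {
  "targets": [
    [0,0,0,0,0,0,-1],
    [0,0,0,0,0,0,-1],
    [0,0,0,0,0,0,-1],
    [0,0,0,0,0,0,-1],
    [0,0,0,0,0,0,-1]
  ]
}}

```text
time_s: 39.8
ee_pos: [0.4128, -0.1783, 0.0421]
ee_rot: [3.141, 0.0, 0.0]
wrist_force: [-0.5, 0.3, 4.0]
opening: 0.214
grip_force: 30.0
```

{"op": "jog_arm", "data": {
  "targets": [
    [0,0,-0.08,0,0,0,-1],
    [0,0,-0.3,0,0,0,-1],
    [0,0,-0.6,0,0,0,-1],
    [0,0,-0.85,0,0,0,-1],
    [0,0,-0.9,0,0,0,-1]
  ]
}}

```text
time_s: 40.3
ee_pos: [0.4148, -0.179, 0.1533]
ee_rot: [3.139, 0.0, 0.009]
wrist_force: [0.5, 0.8, -1.4]
opening: 0.209
grip_force: 30.0
```

{"op": "jog_arm", "data": {
  "targets": [
    [0.02,-0.08,0,0,0,0,-1],
    [0.06,-0.26,0,0,0,0,-1],
    [0.1,-0.5,0,0,0,0,-1],
    [0.15,-0.73,0,0,0,0,-1],
    [0.2,-0.96,0,0,0,0,-1]
  ]
}}

```text
time_s: 40.8
ee_pos: [0.4353, -0.061, 0.1481]
ee_rot: [-3.141, -0.001, 0.005]
wrist_force: [1.1, -0.4, 0.1]
opening: 0.212
grip_force: 30.0
```

{"op": "jog_arm", "data": {
  "targets": [
    [0.05,-0.24,0,0,0,0,-1],
    [0.1,-0.48,0,0,0,0,-1],
    [0.15,-0.72,0,0,0,0,-1],
    [0.2,-0.96,0,0,0,0,-1]
  ]
}}

```text
time_s: 41.2
ee_pos: [0.459, 0.054, 0.148]
ee_rot: [-3.141, -0.002, 0.005]
wrist_force: [0.1, 0.0, -0.9]
opening: 0.212
grip_force: 30.0
```

{"op": "jog_arm", "data": {
  "targets": [
    [0.06,-0.2,0,0,0,0,-1],
    [0.15,-0.37,0,0,0,0,-1],
    [0.28,-0.47,0,0,0,0,-1],
    [0.4,-0.48,0,0,0,0,-1]
  ]
}}

```text
time_s: 41.6
ee_pos: [0.5072, 0.1128, 0.1479]
ee_rot: [-3.141, -0.007, 0.005]
wrist_force: [-0.6, -0.1, -0.9]
opening: 0.211
grip_force: 30.0
```

{"op": "jog_arm", "data": {
  "targets": [
    [0.15,0,0,0,0,0,-1],
    [0.32,0,0,0,0,0,-1],
    [0.48,0,0,0,0,0,-1],
    [0.6,0,0,0,0,0,-1],
    [0.65,0,0,0,0,0,-1]
  ]
}}

```text
time_s: 42.1
ee_pos: [0.5861, 0.1104, 0.1475]
ee_rot: [-3.141, -0.001, 0.005]
wrist_force: [0.4, -0.7, -1.1]
opening: 0.212
grip_force: 30.0
```

{"op": "jog_arm", "data": {
  "targets": [
    [0,0,0,0,0,0,-1],
    [0,0,0,0,0,0,-1]
  ]
}}

```text
time_s: 42.3
ee_pos: [0.5852, 0.1102, 0.1488]
ee_rot: [3.141, 0.002, -0.004]
wrist_force: [-0.5, -0.7, -0.2]
opening: 0.208
grip_force: 30.0
```

Descend from 0.149 to about 0.095, correcting x by +1.5 mm, then settle.

{"op": "jog_arm", "data": {
  "targets": [
    [0.012,0,0.1,0,0,0,-1],
    [0.012,0,0.25,0,0,0,-1],
    [0.012,0,0.38,0,0,0,-1],
    [0.012,0,0.42,0,0,0,-1],
    [0.012,0,0.42,0,0,0,-1]
  ]
}}

```text
time_s: 42.8
ee_pos: [0.587, 0.1097, 0.0982]
ee_rot: [3.141, 0.001, -0.003]
wrist_force: [0.8, 0.5, -0.4]
opening: 0.213
grip_force: 30.0
```

{"op": "jog_arm", "data": {
  "targets": [
    [0,0,0,0,0,0,-1],
    [0,0,0,0,0,0,-1]
  ]
}}

```text
time_s: 43.0
ee_pos: [0.5885, 0.11, 0.1001]
ee_rot: [-3.141, -0.001, -0.002]
wrist_force: [-0.6, 0.1, -0.7]
opening: 0.211
grip_force: 30.0
```

{"op": "jog_arm", "data": {
  "targets": [
    [-0.01,0,0.02,0,0,0,-1],
    [-0.01,0,0.05,0,0,0,-1],
    [-0.01,0,0.055,0,0,0,-1],
    [-0.01,0,0.055,0,0,0,-1]
  ]
}}

```text
time_s: 43.4
ee_pos: [0.5866, 0.1098, 0.0926]
ee_rot: [3.141, 0.0, -0.001]
wrist_force: [0.0, -0.1, -0.0]
opening: 0.211
grip_force: 30.0
```

{"op": "jog_arm", "data": {
  "targets": [
    [0,0,0.01,0,0,0,-1],
    [0,0,0.01,0,0,0,-1]
  ]
}}

```text
time_s: 43.6
ee_pos: [0.5869, 0.1099, 0.0922]
ee_rot: [3.141, 0.001, 0.001]
wrist_force: [-1.8, -0.1, 4.5]
opening: 0.21
grip_force: 30.0
```

Contact. Release, raise and retreat, then check.

{"op": "jog_arm", "data": {
  "targets": [
    [0,0,0,0,0,0,0.3],
    [0,0,0,0,0,0,0.3],
    [0,0,0,0,0,0,0.3],
    [0,0,0,0,0,0,0.3]
  ]
}}

```text
time_s: 44.0
ee_pos: [0.5867, 0.1098, 0.0914]
ee_rot: [3.142, 0.0, -0.0]
wrist_force: [-0.2, -0.4, -0.3]
opening: 0.537
grip_force: 0.0
```

{"op": "jog_arm", "data": {
  "targets": [
    [0,0,-0.1,0,0,0,0.3],
    [0,0,-0.3,0,0,0,0.3],
    [0,0,-0.6,0,0,0,0.3],
    [0,0,-0.95,0,0,0,0.3],
    [0,0,-1,0,0,0,0.3]
  ]
}}

```text
time_s: 44.5
ee_pos: [0.59, 0.1111, 0.218]
ee_rot: [-3.14, -0.001, -0.016]
wrist_force: [0.7, 1.0, -0.0]
opening: 0.653
grip_force: 0.0
```

{"op": "jog_arm", "data": {
  "targets": [
    [-0.2,0.1,0,0,0,0,1],
    [-0.45,0.2,-0.1,0,0,0,1],
    [-0.7,0.3,-0.2,0,0,0,1],
    [-0.7,0.3,-0.2,0,0,0,1],
    [-0.7,0.3,-0.2,0,0,0,1]
  ]
}}

```text
time_s: 45.0
ee_pos: [0.5031, 0.0736, 0.2364]
ee_rot: [3.141, -0.0, 0.003]
wrist_force: [0.2, 0.4, 0.5]
opening: 0.997
grip_force: 0.0
```

Run:
```python
from m import *
im=vision.get_image("side");im2=vision.get_image("wrist")
cv2.imwrite("pics/f1.png",np.hstack([cv2.resize(im[80:330,150:400],(400,400)),cv2.resize(im2,(400,400))])[:,:,::-1])
c="wrist";h=cv2.cvtColor(im2,cv2.COLOR_RGB2HSV); H,S,V=[h[...,i].astype(int) for i in range(3)]
f=big((H>3)&(H<18)&(S>140)); print(np.argwhere(f).min(0)[::-1],np.argwhere(f).max(0)[::-1])
c="side";h=cv2.cvtColor(im,cv2.COLOR_RGB2HSV); H,S,V=[h[...,i].astype(int) for i in range(3)]
B=(225,155,240,178)
o=big(inbox((H>3)&(H<20)&(S>140),B)|inbox(V<60,B)); q=np.argwhere(o)[:,::-1]; top=q[q[:,1]<=q[:,1].min()+4]; print("spout",back(c,[[top[:,0].mean(),q[:,1].min()+2.5]],.163))
k=big(inbox(V<75,(258,90,285,122))); q=np.argwhere(k)[:,::-1]; print("cap",q.min(0),q.max(0),back(c,[(q.min(0)+q.max(0))/2],.053+.139))
```

```text
[  0 119] [ 89 198]
spout [[0.58963183 0.10852161]]
cap [258  90] [284 121] [[ 0.58731511 -0.05710055]]
```

View pics/f1.png

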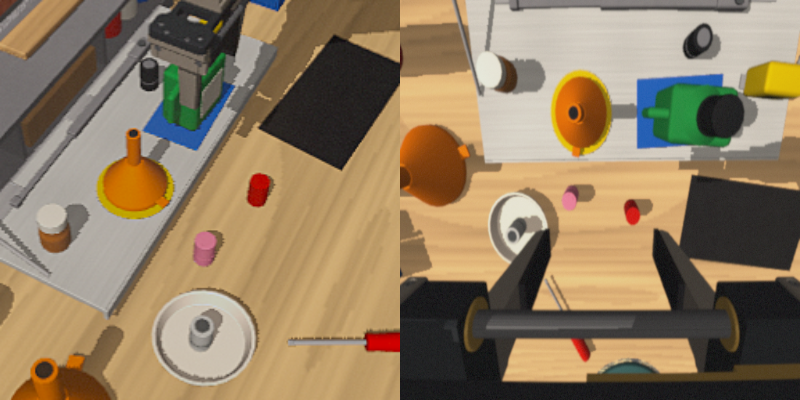

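Run:
```python
from m import *
c="wrist";im,h=hsv(c); H,S,V=[h[...,i].astype(int) for i in range(3)]
k=inbox(V<70,(380,80,450,140)); q=np.argwhere(big(k))[:,::-1]; print(q.min(0),q.max(0))
print("cap top",back(c,[[412,110],[409,109]],.209)); q=np.argwhere(inbox(V<80,(210,98,235,120)))[:,::-1]; print("hole",q.mean(0),back(c,[q.mean(0)],.163))
y=inbox((H>20)&(H<35)&(S>120),(190,60,275,150)); p=back(c,np.argwhere(y)[:,::-1],.053); print("yel",circ(cv2.convexHull((p*1000).astype(np.float32)).reshape(-1,2)))
b=big(inbox((H>100)&(H<125)&(S>100)&(V>30),(300,65,425,150))); p=back(c,np.argwhere(b)[:,::-1],.053); r=cv2.minAreaRect((p*1000).astype(np.float32)); print("blue",np.round(r[0],1),np.round(r[1]),round(r[2],1))
```

```text
[380  90] [440 132]
cap top [[ 0.58582525 -0.05507134]
 [ 0.58660745 -0.05241359]]
hole [221.86956522 108.04347826] [[0.58706018 0.10943166]]
yel (array([586.40329623, 110.05992927]), np.float64(54.10243190851788))
blue [588.9 -63.4] [ 88. 149.] 3.0
```

The funnel is centred to within 1 mm, the jug is within a few mm of its pad's middle, and everything is upright. I'm handing in.

```bash
python3 -c "
from cell import manip
print(manip.sign_off())"
```

```text
the job is handed in; nothing more can be done
None
```

The job is done and handed in at about 45 s: the aluminium socket stands upright in the white dish, and the jug and funnel are back standing on the middle of their pads. The black socket and wiper arm were never touched.

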